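# Rock a seized plug-in module out of its test socket and park it on the rack

## Robot

A 6-joint arm with a two-finger parallel gripper is mounted at the origin on the work surface. World frame = base frame: x ahead of the robot, y to its left, z up, the work surface at z = 0. Lengths are in mm, angles in rad, forces in N, time in s.
With the tool pointing down it reaches from about 375 to 975 mm from the base axis. Payload 3.8 kg.
Tool frame: the origin (TCP) lies at the very end of the fingers, on their centre line; the grasp point (between the pads) lies 19 mm behind it; x points along the fingers, y is the direction in which the jaws open and shut, and the axes are right-handed (so a half turn about x gives the same grasp; the last joint's range is limited). The gripper opens to 88 mm and grips with 3 to 60 N. Pads are 18 mm wide; open, the fingers measure 123 mm over their backs; the gripper's body (75 mm by 187 mm) begins 45 mm behind the grasp point.
Start: joints at [-1.214, 0.264, 1.604, -0, 1.274, -0.037], TCP at [258.992, -623.331, 238.706] pointing down, gripper open.
Joint ranges: [-2.63, 2.63], [-0.94, 2.18], [0.31, 2.57], [-1.31, 4.45], [0, 2.66], [-2.55, 2.55]. Speed limits (rad/s): [2.57, 2.57, 3.14, 3.14, 3.14, 3.14].

## Interface

Orientations are given as a unit quaternion [x, y, z, w].
In Python, from rig import env gives the robot as it stands.
- The arm moves only by the tool move_arm, never from a script. Its argument "increments" is text: rows parted by semicolons, each of 5 numbers parted by spaces: the opening, from 0 (shut) to 1 (fully open), then the shift along the tool's x, y, z normalised to -1 to 1, where 1 is 200 mm, then the turn about the tool's x normalised to -1 to 1, where 1 is 90 degrees. In form: jaw dx dy dz turn; .... A call has exactly 5 rows; each row is the pose to reach, as a shift and turn from the pose measured when the call began, along the tool's axes at that moment; what a row does not reach only later rows make up. A row lasts 1/12 s, in which the tool goes at most 41.7 mm and 7.16 degrees, less where a joint would pass 70% of its speed; a pose out of reach is approached as far as the arm can. A call with a number of a shift or a turn outside -1 to 1 is refused whole. A call with a gripper value outside its range is refused whole. The fingers move at their own pace and stop on an object; the grip force is fixed at half the most. Time passes only in rows, so rows that repeat a pose let the fingers close, or fill a call up. It gives the time, the measured TCP pose, the force and the opening at its end, in the units of the state.
- env.get_obs(): the state, without advancing time (a new reading comes with each control period).
- env.snapshot(name): name is "scene" or "top"; returns a dict with "frame" (420x560x3 uint8, red, green, blue), "camera_matrix" (3x3 intrinsics, pixels), "extrinsics" (4x4, takes a point from camera to world coordinates). Camera axes: x right, y down, z forward; pixel columns grow to the right and rows downward; lengths in mm; the calibration is good to about 2 mm. A picture is of the moment at which its call begins. There is no depth.
- env.finish_job(): hands the job in, once; it reports no verdict.
The state is a dict: "time_s": time; "q": joint angles; "joint_vel": joint speeds; "tau": joint torques, N m; "ee_pos": TCP position; "ee_rot": TCP orientation; "ft_force": force on the tool from outside, world axes, zero at the start; "torque": the same for the moment, N m; "finger_gap": finger opening in mm.
Only numpy, scipy, OpenCV 4.12 (cv2) and the standard library are available. Lean on these libraries where they do the work, as an engineer would, in place of code of your own. Each camera call takes 0.05 s, during which the arm holds its last target. There are 200 camera calls.

## Task

The orange plug-in module is seized in the grey test socket: rock it from side to side, toward one end of the socket and then the other, each time just until it comes up solid, and pull it out without yanking or forcing it. Then set it down, without dropping it, on the blue parking rack so that it hangs upright with its foot between the two rails and its case resting on both, let go, and leave the other things on the bench where they are.

Things in the scene. Friction and masses are not known exactly. Their poses are not given: they have to be found in the camera images.
- module_mid (a point): Middle (half-way up) of the loose orange plug-in module, 145 mm tall, 0.25 to 0.5 kg. Axes: z up along the module, x its rocking direction. Its case is an orange block 56 (x) by 44 (y) by 70 (z) mm, centre 37.5 mm above this point. Below it a foot, 30 mm wide along y, reaches 75 mm down: a neck, a lug 31 mm long in x, and a rounded end 18 mm thick with its axis 63.5 mm below this point.
- case_mid (a point): Centre of the module's orange case: the place to grasp it, across its 44 mm sides (along y), so that it can be rocked about the fingers' closing line. Rocking pivots about the axis (along y) of the foot's rounded end, 101 mm below this point; the end may shift about 1 mm in its guides.
- socket: Grey test socket, 130 (x) by 90 (y) by 72 mm high, fixed; origin at the centre of its underside, axes parallel to those of the module standing in it. The module's foot stands on the floor of an open well, 12 mm above the bench; the case's underside is 15 mm above the socket's top. The foot is clear of the socket once the module has been raised by 65 mm.
- socket_well (a point): Centre of the well's mouth, level with the socket's top. In the well, at each x end, a seized jaw hooks over the foot's lug and stays wherever it is pushed. While either still hooks, a pull is blocked solid after 9 to 13 mm. Lean the module once fully toward each x end to push both jaws back; then only its weight holds it.
- socket_jaw_a (a point): Jaw at the socket's +x end, half hidden. Felt at the case when the module is leaned that way: free play of 0 to 13 degrees (unseen, new at each start), a steady drag of about 3 to 7 N while the jaw slides for some 6 degrees, then a solid stop at 8 to 21 degrees. At the stop, the push risen to 9 to 12 N, that jaw is clear; 2 degrees before it, it still hooks.
- socket_jaw_b (a point): Jaw at the socket's -x end: the same, with its own unseen free play. The socket is damaged when its total contact force with the module passes 95 N: about 16 N of push at the case if the gripper also turns the module, 26 N if it only pushes (some 3 to 5 degrees of forcing past the stop), or a hard yank upward.
- rack: Blue parking rack, fixed: plate 110 (x) by 160 (y) mm with two upright rails along y, 150 mm long, 14 mm thick, tops 85 mm above the bench, 38 mm gap between them; origin at the centre of its underside. The foot hangs in the gap near the rack's middle (module x across the gap, either way round), the case resting on both rails; the module's middle is then 82.5 mm above the bench.
- helping_hand: Bystander, loose: soldering helper stand with black foot 90 by 65 mm and two steel arms, 135 mm tall, about 200 mm across its arms; origin at the centre of its underside.
- tree: Bystander, loose: plywood fir tree with red dots in a 70 mm square foot, 130 mm tall; origin at the centre of its underside.
- sponge_tray: Bystander, loose: black tray with a tan sponge, 120 by 75 by 48 mm; origin at the centre of its underside.
- pliers: Bystander, loose: pliers with green handles lying flat, 160 mm long, 12 mm high; origin near the pivot, on the bench.

How it is judged (in metres and radians):
On the way:
1. the module is out of the socket: raised so far that its foot is clear above the socket's top (z of module_mid in the frame of socket above 0.148 m), for 0.1 s.
At the end, for the whole second after the job is handed in: The module hangs at rest and released on the blue rack: upright within 0.1 rad, its middle 78 to 87 mm above the rack's underside, within 10 mm of the gap's centre line and 60 mm of the rack's middle along the rails (z of module_mid in the frame of rack between 0.078 and 0.087 m and x of module_mid in the frame of rack between -0.01 and 0.01 m and y of module_mid in the frame of rack between -0.06 and 0.06 m and angle between module_mid's own z axis and vertical below 0.1 rad and linear speed of module below 0.02 m/s and angular speed of module below 0.2 rad/s); the robot touches nothing.
It fails at once if the socket is forced: total contact force between module and socket above 95 N (contact force between module and socket above 95 N).
It fails at once if the module is dropped: moving faster than 0.45 m/s while the fingers do not touch it (contact force between module and the fingers below 0.05 N and linear speed of module above 0.45 m/s).
It fails at once if a bystander (helping-hand stand, plywood tree, sponge tray or pliers) is moved by more than 30 mm (distance of any of helping_hand, tree, sponge_tray, pliers from where it was at the start of the episode above 0.03 m).
It also fails if it takes over 64 s, if anything falls off the work surface, if the arm or the gripper's body presses on something with over 40 N, if the wrist force passes 120 N, or if a joint passes its speed limit or range.

## Working session

There is one attempt and no reset: what is moved stays moved. The work goes in short steps, Python scripts to look and compute and a tool call to move; the robot and the scene stay as the last step left them, time stands still between calls to the robot, and variables do not carry over. Pictures are saved under pics/ and viewed, about 8 in all and at most 12, crops included, and the job is handed in when it is done.

Besides the shell and the picture viewer there is one more tool, called in YAML: its name, and indented under it one key for each argument. move_arm: Moves the arm, as the interface text tells. Scaled input: -1 to 1 covers 200 mm each way for a shift and 90 degrees each way for a turn. Its arguments: {"type":"object","properties":{"increments":{"type":"string"}},"required":["increments"]}

```bash
mkdir -p pics
cat > h.py <<'E'
from rig import env
import numpy as np, cv2
def snap(n,f):
    s=env.snapshot(n); cv2.imwrite('pics/'+f,s['frame'][:,:,::-1]); np.savez('pics/'+f+'.npz',K=s['camera_matrix'],E=s['extrinsics']); return s
def ray(f,u,v,z):
    d=np.load('pics/'+f+'.npz'); K,E=d['K'],d['E']
    r=E[:3,:3]@np.linalg.inv(K)@[u,v,1]; o=E[:3,3]
    return o+r*(z-o[2])/r[2]
def proj(f,p):
    d=np.load('pics/'+f+'.npz'); K,E=d['K'],d['E']
    c=K@(E[:3,:3].T@(np.array(p,float)-E[:3,3])); return c[:2]/c[2]
E
python3 - <<'E'
from h import *
a=snap('top','t0.png');b=snap('scene','s0.png')
print(a['extrinsics'],a['camera_matrix'],b['extrinsics'])
print(env.get_obs())
E
```

```text
[[ 3.45612863e-03 -9.98568426e-01  5.33774650e-02  4.87028607e+02]
 [-9.99987701e-01 -3.64105609e-03 -3.36766712e-03  3.72942890e+00]
 [ 3.55719640e-03 -5.33651694e-02 -9.98568728e-01  1.34742230e+03]
 [ 0.00000000e+00  0.00000000e+00  0.00000000e+00  1.00000000e+00]] [[444.49391217   0.         280.08639371]
 [  0.         444.49391217 208.98154019]
 [  0.           0.           1.        ]] [[-2.59220158e-01  6.53907164e-01 -7.10781493e-01  1.53345425e+03]
 [ 9.65599230e-01  1.91137549e-01 -1.76308153e-01  2.43945467e+02]
 [ 2.05678686e-02 -7.32032690e-01 -6.80958959e-01  1.02884025e+03]
 [ 0.00000000e+00  0.00000000e+00  0.00000000e+00  1.00000000e+00]]
{'time_s': 0.1, 'q': array([-1.21390918e+00,  2.64641773e-01,  1.60522135e+00,  5.60609148e-06,
        1.27372878e+00, -3.68981621e-02]), 'joint_vel': array([ 0.00085952, -0.00132808, -0.00247194,  0.00034655, -0.0004756 ,
       -0.00017928]), 'tau': array([ 4.43546060e-04, -5.03617644e+01, -3.58071470e+01,  7.30777206e-02,
        2.32947461e-02, -6.71515750e-05]), 'ee_pos': array([ 258.76422886, -622.73260263,  237.54550107]), 'ee_rot': array([-0.69333393, -0.13902381,  0.6935554 , -0.13762757]), 'ft_force': array([-0.27690519,  0.91582415, -0.06809581]), 'torque': array([-0.01857164, -0.04017523,  0.00910547]), 'finger_gap': 88.02224262499041}
```

View pics/t0.png

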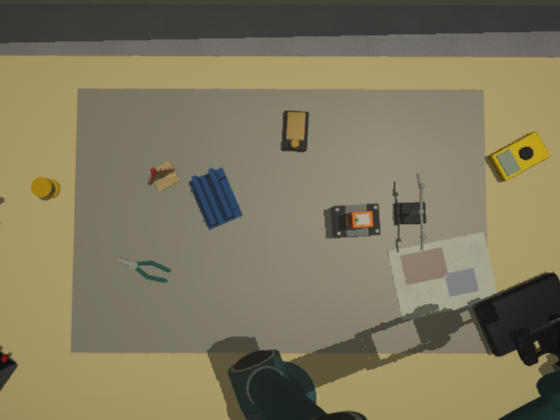

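View pics/s0.png

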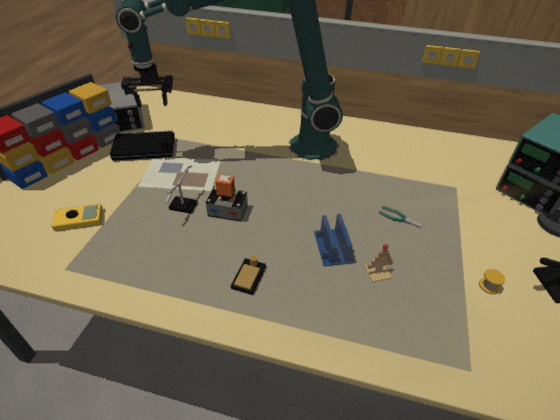

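The top view shows the module in its socket near (358,220), the helping hand at (410,213), and the rack at (216,198). The tree is at (163,176), the sponge tray at (295,130) and the pliers at (145,268). I'll zoom in on the socket and rack.

Run:
```python
from h import *
t=cv2.imread('pics/t0.png'); s=cv2.imread('pics/s0.png')
r=lambda im,x,y,w,h,k:cv2.resize(im[y:y+h,x:x+w],None,fx=k,fy=k,interpolation=cv2.INTER_CUBIC)
A=r(t,320,170,110,80,7.27)[:300,:]; A=r(t,322,190,110,60,5); A=cv2.resize(A,(550,300))
B=r(t,185,160,62,75,4); B=cv2.resize(B,(248,300))
C=r(s,160,165,100,75,4); D=r(s,305,205,100,75,4)
cv2.imwrite('pics/c0.png',np.vstack([np.hstack([A,B]),np.hstack([C,D])[:,:798]]))
for f,im in(('t0.png',t),('s0.png',s)):
    hsv=cv2.cvtColor(im,cv2.COLOR_BGR2HSV)
    for nm,lo,hi in(('orange',(3,150,90),(16,255,255)),('blue',(105,120,30),(120,255,255))):
        m=cv2.inRange(hsv,lo,hi)
        n,l,st,c=cv2.connectedComponentsWithStats(m)
        for i in range(1,n):
            if st[i,4]>40:
                p=np.argwhere(l==i)[:,::-1].astype(np.float32)
                print(f,nm,st[i],c[i].round(1),[cv2.boxPoints(cv2.minAreaRect(p)).round(1).tolist()])
```

```text
t0.png orange [351 211  23  17 160] [361.6 219.4] [[[350.79998779296875, 212.10000610351562], [371.8999938964844, 210.5], [373.1000061035156, 226.60000610351562], [352.0, 228.1999969482422]]]
t0.png blue [200 168  41  57 936] [220.6 195.4] [[[197.89999389648438, 173.8000030517578], [221.1999969482422, 164.5], [241.60000610351562, 215.39999389648438], [218.3000030517578, 224.6999969482422]]]
t0.png blue [191 176  26  53 302] [203.7 201.5] [[[189.6999969482422, 177.60000610351562], [197.3000030517578, 174.6999969482422], [216.6999969482422, 225.39999389648438], [209.10000610351562, 228.3000030517578]]]
s0.png orange [216 174  18  22 233] [223.8 186.5] [[[214.1999969482422, 193.39999389648438], [216.6999969482422, 173.60000610351562], [233.39999389648438, 175.6999969482422], [230.89999389648438, 195.5]]]
s0.png blue [  41   92   76   39 1177] [ 76.1 110.3] [[[36.0, 115.80000305175781], [46.400001525878906, 85.30000305175781], [119.69999694824219, 110.30000305175781], [109.30000305175781, 140.8000030517578]]]
s0.png blue [  0 161  47  28 568] [ 24.3 173.6] [[[-0.20000000298023224, 164.0], [44.900001525878906, 160.3000030517578], [47.0, 185.89999389648438], [2.0, 189.6999969482422]]]
s0.png blue [342 226   9  20  51] [345.7 234.9] [[[341.0, 226.39999389648438], [343.6000061035156, 225.39999389648438], [350.8999938964844, 244.6999969482422], [348.20001220703125, 245.6999969482422]]]
s0.png blue [327 228  13  22 116] [332.9 238.3] [[[326.20001220703125, 228.60000610351562], [332.5, 226.5], [339.8999938964844, 248.6999969482422], [333.6000061035156, 250.8000030517578]]]
s0.png blue [316 237  24  29 176] [323.8 252. ] [[[308.5, 242.10000610351562], [319.6000061035156, 234.5], [339.0, 263.0], [327.79998779296875, 270.6000061035156]]]
```

View pics/c0.png

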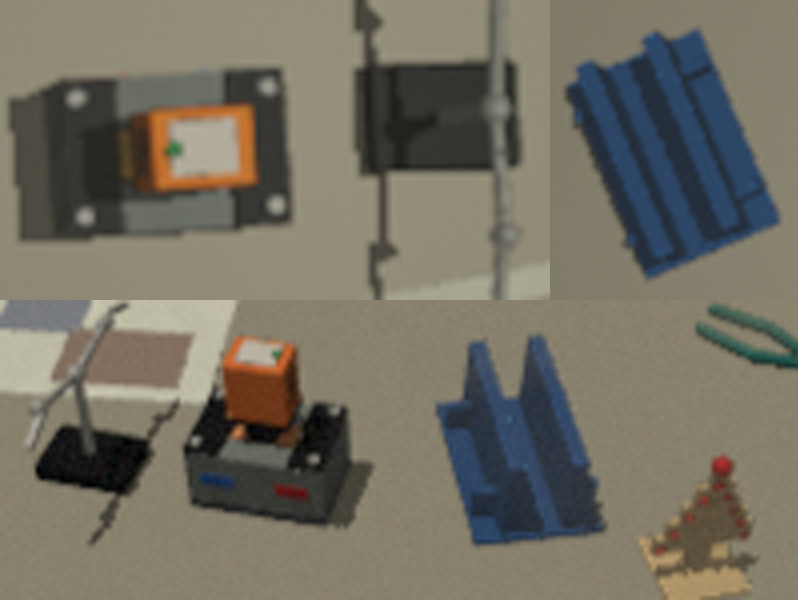

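The crop shows four socket bolts at c0 pixels (77,97), (268,87), (277,204) and (85,216). It also shows the case's top face and both rail tops. Next I'll compute poses and overlay models on the images.

Run:
```python
from h import *
f='t0.png'
B=[ray(f,322+x/5-.4,190+y/5-.4,72)[:2] for x,y in((77,97),(268,87),(277,204),(85,216))]
B=np.array(B);c=B.mean(0);print('socket',c)
ax=(B[1]+B[2]-B[0]-B[3]);print('yaw of image-right axis',np.degrees(np.arctan2(ax[1],ax[0])),B.round(0).tolist())
C=np.array([ray(f,322+x/5-.4,190+y/5-.4,157)[:2] for x,y in((150,109),(252,105),(257,183),(157,191))]);print('case top',C.mean(0),C.round(0).tolist())
ax2=C[1]+C[2]-C[0]-C[3];print(np.degrees(np.arctan2(ax2[1],ax2[0])))
# rack fit: optimise pose so that model's silhouette edges match blue mask IoU in both views
from scipy.optimize import minimize
ms=[]
for g,im in(('t0.png',0),('s0.png',0)):
    im=cv2.imread('pics/'+g);hsv=cv2.cvtColor(im,cv2.COLOR_BGR2HSV)
    m=cv2.inRange(hsv,(100,100,20),(125,255,255))
    k=np.zeros_like(m)
    if g[0]=='t':k[150:240,180:255]=1
    else:k[205:280,305:360]=1
    ms.append(cv2.resize((m>0).astype(np.float32)*k,None,fx=4,fy=4,interpolation=cv2.INTER_LINEAR)>.5)
def boxes(x,y,a,plate_h=8):
    ca,sa=np.cos(a),np.sin(a)
    for cx,w,l,z0,z1 in((0,110,160,0,plate_h),(-26,14,150,0,85),(26,14,150,0,85)):
        P=[(cx+i*w/2,j*l/2,z) for i in(-1,1) for j in(-1,1) for z in(z0,z1)]
        yield [(x+ca*p-sa*q,y+sa*p+ca*q,z) for p,q,z in P]
def masks(p):
    out=[]
    for g,m in zip(('t0.png','s0.png'),ms):
        k=np.zeros(m.shape,np.uint8)
        for b in boxes(*p):
            h=cv2.convexHull(np.array([(proj(g,q)*4+1.5)*16 for q in b]).astype(np.int32));cv2.fillConvexPoly(k,h,1,shift=4)
        out.append(k>0)
    return out
def cost(p):
    return sum(1-(a&m).sum()/(a|m).sum() for a,m in zip(masks(p),ms))
p0=ray(f,216,198,20)
best=min((minimize(cost,[p0[0],p0[1],a0],method='Nelder-Mead',options=dict(initial_simplex=[[p0[0],p0[1],a0],[p0[0]+15,p0[1],a0],[p0[0],p0[1]+15,a0],[p0[0],p0[1],a0+.15]])) for a0 in(.3,.45)),key=lambda r:r.fun)
print(best.x,np.degrees(best.x[2]),best.fun)
def draw(im,g,pts,k,o,col):
    for a in range(8):
        for b in range(a):
            if sum(abs((a>>i&1)-(b>>i&1)) for i in range(3))==1:
                A=((proj(g,pts[a])-o)*k).astype(int);Bp=((proj(g,pts[b])-o)*k).astype(int);cv2.line(im,tuple(map(int,A)),tuple(map(int,Bp)),col,1)
yaw=np.arctan2(ax[1],ax[0]);ca,sa=np.cos(yaw),np.sin(yaw)
def bx(w,l,z0,z1,c=c):return [(c[0]+ca*i*w/2-sa*j*l/2,c[1]+sa*i*w/2+ca*j*l/2,z) for i in(-1,1) for j in(-1,1) for z in(z0,z1)]
pan=[]
for g,o,isr in(('t0.png',(320,182),0),('t0.png',(180,160),1),('s0.png',(185,160),0),('s0.png',(305,205),1)):
    o=np.array(o);im=cv2.imread('pics/'+g)[o[1]:o[1]+75,o[0]:o[0]+80];im=cv2.resize(im,(400,300),interpolation=cv2.INTER_CUBIC)
    k=np.array([5,4.])
    if isr:
        for b in boxes(*best.x):draw(im,g,b,k,o,(0,255,255))
    else:
        draw(im,g,bx(130,90,0,72),k,o,(0,255,255));draw(im,g,bx(56,44,87,157),k,o,(255,255,0))
    pan.append(im)
cv2.imwrite('pics/o1.png',np.vstack([np.hstack(pan[:2]),np.hstack(pan[2:])]))
```

```text
socket [ 524.94890241 -221.40787715]
yaw of image-right axis -86.51272386152738 [[556.0, -164.0], [562.0, -274.0], [495.0, -279.0], [487.0, -169.0]]
case top [ 524.59377519 -221.02498901] [[545.0, -192.0], [547.0, -247.0], [505.0, -249.0], [501.0, -196.0]]
-86.40163871220017
[590.92743411 195.83969818  -1.19003235] -68.18383122896357 0.7267658920728499
```

View pics/o1.png

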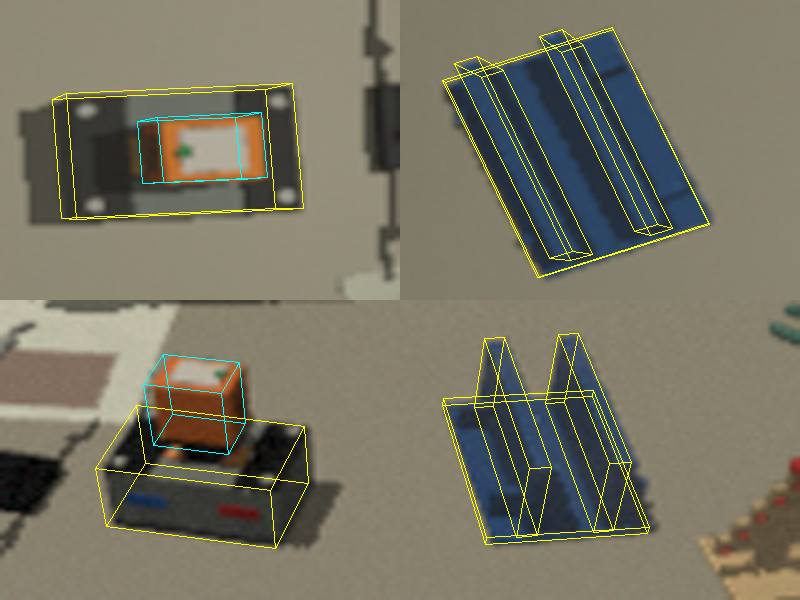

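The overlays fit the socket and case to about 1–2 mm. I'll refine the rack later. Next come a helper for the moves and the approach.

```bash
cat >> h.py <<'E'
from scipy.spatial.transform import Rotation as R
def to(x,y,z,yawdeg=None):
    o=env.get_obs(); M=R.from_quat(o['ee_rot']).as_matrix(); p=o['ee_pos']
    d=M.T@(np.array([x,y,z])-p)/200
    t=0
    if yawdeg is not None:
        yt=np.array([np.cos(np.radians(yawdeg)),np.sin(np.radians(yawdeg)),0])
        l=M.T@yt; t=np.degrees(np.arctan2(l[2],l[1])); t=(t+90)%180-90
    print('t',round(o['time_s'],2),'pos',p.round(1),'f',o['ft_force'].round(1),'tq',o['torque'].round(2),'gap',round(o['finger_gap'],1),'toolaxes y',M[:,1].round(3),'z',M[:,2].round(3),'x',M[:,0].round(3),'q6',o['q'][5].round(2)); print('d',d.round(4),'turn',round(t/90,4))
E
python3 -c "
from h import *
to(525,-221,238,3.5)"
```

```text
t 0.1 pos [ 258.8 -622.7  237.5] f [-0.3  0.9 -0.1] tq [-0.02 -0.04  0.01] gap 88.0 toolaxes y [ 0.384 -0.923 -0.002] z [-0.923 -0.384 -0.   ] x [-0.001  0.002 -1.   ] q6 -0.04
d [ 6.0000e-04 -1.3442e+00 -2.0000e+00] turn -0.7882
```

move_arm:
  increments: "1 0 -0.67 -0.8 -0.39; 1 0 -0.67 -0.8 -0.39; 1 0 -0.67 -0.8 -0.39; 1 0 -0.67 -0.8 -0.39; 1 0 -0.67 -0.8 -0.39"

```text
time_s: 0.52
ee_pos: [354.9, -436.3, 237.1]
ee_rot: [0.619, 0.344, -0.618, 0.342]
ft_force: [0.8, -0.4, -0.0]
finger_gap: 88.2
```

```bash
python3 -c "
from h import *
to(525,-221,238,3.5)"
```

```text
t 0.52 pos [ 354.9 -436.3  237.1] f [ 0.8 -0.4 -0. ] tq [-0.06 -0.08 -0.03] gap 88.2 toolaxes y [ 0.848 -0.53  -0.003] z [-0.53  -0.848 -0.002] x [-0.001  0.003 -1.   ] q6 -0.37
d [-0.0026  0.1499 -1.3639] turn -0.3948
```

move_arm:
  increments: "1 0 0.1 -1 -0.39; 1 0 0.1 -1 -0.39; 1 0 0.1 -1 -0.39; 1 0 0.1 -1 -0.39; 1 0 0.1 -1 -0.39"

```text
time_s: 0.93
ee_pos: [478.8, -274.9, 237.1]
ee_rot: [0.485, 0.516, -0.484, 0.514]
ft_force: [0.8, -0.2, 0.1]
finger_gap: 87.8
```

```bash
python3 -c "
from h import *
to(525,-221,180,3.5)"
```

```text
t 0.93 pos [ 478.8 -274.9  237.1] f [ 0.8 -0.2  0.1] tq [-0.05 -0.06  0.02] gap 87.8 toolaxes y [ 0.998  0.06  -0.001] z [ 0.06  -0.998 -0.004] x [-0.001  0.003 -1.   ] q6 -0.63
d [ 0.2861  0.2472 -0.2541] turn -0.0006
```

move_arm:
  increments: "1 0.1 0.247 -0.254 0; 1 0.2 0.247 -0.254 0; 1 0.286 0.247 -0.254 0; 1 0.286 0.247 -0.254 0; 1 0.286 0.247 -0.254 0"

```text
time_s: 1.35
ee_pos: [523.8, -220.1, 178.4]
ee_rot: [0.484, 0.518, -0.484, 0.513]
ft_force: [-1.2, 0.3, 0.2]
finger_gap: 88.4
```

```bash
python3 -c "
from h import *
to(525,-221,104,3.5)
a=snap('top','t1.png');snap('scene','s1.png')
t=cv2.imread('pics/t1.png'); s=cv2.imread('pics/s1.png')
A=cv2.resize(t[170:245,320:420],(400,300),interpolation=2);B=cv2.resize(s[135:210,170:270],(400,300),interpolation=2)
T=cv2.resize(cv2.imread('pics/t0.png')[160:235,185:285],(400,300),interpolation=2);S=cv2.resize(cv2.imread('pics/s0.png')[205:280,305:405],(400,300),interpolation=2)
cv2.imwrite('pics/c1.png',np.vstack([np.hstack([A,B]),np.hstack([T,S])]))"
```

```text
t 1.35 pos [ 523.8 -220.1  178.4] f [-1.2  0.3  0.2] tq [-0.03 -0.05 -0.02] gap 88.4 toolaxes y [ 0.998  0.061 -0.005] z [ 0.061 -0.998 -0.005] x [-0.005  0.005 -1.   ] q6 -0.51
d [0.3719 0.0077 0.0066] turn 0.0002
```

View pics/c1.png

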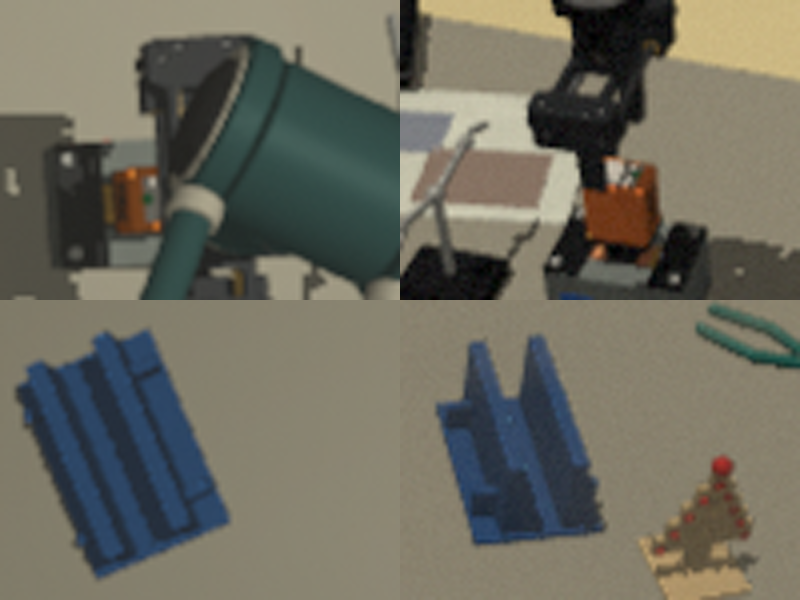

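move_arm:
  increments: "1 0.1 0.007 0.006 0; 1 0.2 0.007 0.006 0; 1 0.3 0.007 0.006 0; 1 0.372 0.007 0.006 0; 1 0.372 0.007 0.006 0"

```text
time_s: 1.87
ee_pos: [524.5, -223.5, 105.0]
ee_rot: [0.486, 0.516, -0.485, 0.512]
ft_force: [-0.4, -0.6, -0.6]
finger_gap: 88.3
```

```bash
python3 -c "
from h import *
to(525,-221,104,3.5)"
```

```text
t 1.87 pos [ 524.5 -223.5  105. ] f [-0.4 -0.6 -0.6] tq [-0.   -0.03 -0.01] gap 88.3 toolaxes y [ 0.998  0.057 -0.003] z [ 0.057 -0.998 -0.004] x [-0.004  0.004 -1.   ] q6 -0.51
d [ 0.005   0.0031 -0.0122] turn -0.0025
```

move_arm:
  increments: "1 0 0 -0.012 0; 0.5 0 0.003 -0.012 0; 0.2 0 0.003 -0.012 0; 0.2 0 0.003 -0.012 0; 0.2 0 0.003 -0.012 0"

```text
time_s: 2.28
ee_pos: [525.8, -221.5, 106.3]
ee_rot: [0.486, 0.515, -0.485, 0.513]
ft_force: [0.3, -0.5, -0.6]
finger_gap: 63.5
```

```bash
python3 -c "
from h import *
to(525,-221,104,3.5)"
```

```text
t 2.28 pos [ 525.8 -221.5  106.3] f [ 0.3 -0.5 -0.6] tq [-0.03 -0.11  0.01] gap 63.5 toolaxes y [ 0.998  0.057 -0.001] z [ 0.057 -0.998 -0.003] x [-0.002  0.003 -1.   ] q6 -0.5
d [ 0.0116 -0.0038 -0.0027] turn -0.0025
```

move_arm:
  increments: "0.2 0.01 -0.002 -0.002 0; 0.2 0.01 -0.002 -0.002 0; 0.2 0.01 -0.002 -0.002 0; 0.2 0.01 -0.002 -0.002 0; 0.2 0.01 -0.002 -0.002 0"

```text
time_s: 2.7
ee_pos: [525.4, -221.1, 104.4]
ee_rot: [0.486, 0.515, -0.485, 0.513]
ft_force: [-0.4, -0.4, 0.8]
finger_gap: 43.7
```

move_arm:
  increments: "0.2 0 0 0 0; 0.2 0 0 0 0; 0.2 0 0 0 0; 0.2 0 0 0 0; 0.2 0 0 0 0"

```text
time_s: 3.12
ee_pos: [525.4, -221.0, 104.4]
ee_rot: [0.486, 0.515, -0.485, 0.513]
ft_force: [0.1, -0.4, 0.4]
finger_gap: 44.0
```

```bash
python3 -c "
from h import *
to(525,-221,104,3.5)"
```

```text
t 3.12 pos [ 525.4 -221.   104.4] f [ 0.1 -0.4  0.4] tq [-0.01 -0.12  0.01] gap 44.0 toolaxes y [ 0.998  0.057 -0.001] z [ 0.057 -0.998 -0.003] x [-0.002  0.003 -1.   ] q6 -0.5
d [ 0.0019 -0.0022 -0.0004] turn -0.0025
```

move_arm:
  increments: "0.2 0 0 0.009 0; 0.2 0 0 0.018 0; 0.2 0.001 0 0.027 0; 0.2 0.002 0 0.036 0; 0.2 0.002 0 0.044 0"

```text
time_s: 3.53
ee_pos: [525.7, -228.1, 104.1]
ee_rot: [0.487, 0.516, -0.485, 0.512]
ft_force: [-0.8, 6.9, 4.7]
finger_gap: 43.7
```

move_arm:
  increments: "0.2 0.001 0 0.004 0; 0.2 0.001 0 0.008 0; 0.2 0.002 0 0.012 0; 0.2 0.002 0 0.012 0; 0.2 0.002 0 0.012 0"

```text
time_s: 3.95
ee_pos: [525.8, -229.3, 103.9]
ee_rot: [0.488, 0.517, -0.484, 0.511]
ft_force: [-0.4, 6.2, 4.3]
finger_gap: 43.7
```

move_arm:
  increments: "0.2 0.001 0 0.006 0; 0.2 0.001 0 0.012 0; 0.2 0.002 0 0.018 0; 0.2 0.002 0 0.02 0; 0.2 0.002 0 0.02 0"

```text
time_s: 4.37
ee_pos: [526.0, -232.1, 103.7]
ee_rot: [0.488, 0.517, -0.484, 0.51]
ft_force: [-0.1, 6.2, 3.9]
finger_gap: 43.8
```

move_arm:
  increments: "0.2 0.001 0 0.006 0; 0.2 0.001 0 0.012 0; 0.2 0.002 0 0.016 0; 0.2 0.003 0 0.018 0; 0.2 0.003 0 0.018 0"

```text
time_s: 4.78
ee_pos: [526.1, -234.5, 103.3]
ee_rot: [0.489, 0.518, -0.483, 0.509]
ft_force: [-0.8, 6.7, 4.8]
finger_gap: 43.3
```

move_arm:
  increments: "0.2 0.001 0 0.006 0; 0.2 0.001 0 0.012 0; 0.2 0.001 0 0.016 0; 0.2 0.001 0 0.016 0; 0.2 0.001 0 0.016 0"

```text
time_s: 5.2
ee_pos: [526.2, -236.5, 103.1]
ee_rot: [0.49, 0.519, -0.483, 0.508]
ft_force: [-0.4, 5.5, 3.0]
finger_gap: 43.9
```

move_arm:
  increments: "0.2 0.001 0 0.006 0; 0.2 0.001 0 0.012 0; 0.2 0.002 0 0.016 0; 0.2 0.002 0 0.016 0; 0.2 0.002 0 0.016 0"

```text
time_s: 5.62
ee_pos: [526.3, -238.6, 102.7]
ee_rot: [0.49, 0.519, -0.483, 0.507]
ft_force: [-0.1, 5.9, 4.1]
finger_gap: 43.7
```

move_arm:
  increments: "0.2 0.001 0 0.006 0; 0.2 0.001 0 0.012 0; 0.2 0.002 0 0.016 0; 0.2 0.002 0 0.016 0; 0.2 0.002 0 0.016 0"

```text
time_s: 6.03
ee_pos: [526.4, -239.9, 102.5]
ee_rot: [0.491, 0.52, -0.482, 0.506]
ft_force: [-0.6, 9.0, 5.3]
finger_gap: 43.6
```

move_arm:
  increments: "0.2 0.001 0 0.006 0; 0.2 0.001 0 0.01 0; 0.2 0.001 0 0.014 0; 0.2 0.001 0 0.014 0; 0.2 0.001 0 0.014 0"

```text
time_s: 6.45
ee_pos: [526.4, -240.2, 102.4]
ee_rot: [0.492, 0.521, -0.481, 0.505]
ft_force: [-0.6, 9.6, 5.3]
finger_gap: 43.9
```

move_arm:
  increments: "0.2 0 0 0.006 0; 0.2 0 0 0.012 0; 0.2 0 0 0.018 0; 0.2 0 0 0.019 0; 0.2 0 0 0.019 0"

```text
time_s: 6.87
ee_pos: [526.5, -241.1, 102.2]
ee_rot: [0.494, 0.522, -0.48, 0.503]
ft_force: [-0.5, 12.0, 5.5]
finger_gap: 43.6
```

```bash
python3 -c "
from h import *
to(525.4,-221,104.4,3.5)"
```

```text
t 6.87 pos [ 526.5 -241.1  102.2] f [-0.5 12.   5.5] tq [ 2.28 -0.14  0.01] gap 43.6 toolaxes y [ 0.999  0.051 -0.005] z [ 0.051 -0.998 -0.034] x [-0.007  0.033 -0.999] q6 -0.56
d [-0.0074 -0.0005 -0.1008] turn -0.0064
```

move_arm:
  increments: "0.2 -0.001 0 -0.02 0; 0.2 -0.003 0 -0.04 0; 0.2 -0.005 0 -0.06 0; 0.2 -0.006 0 -0.08 0; 0.2 -0.006 0 -0.1 0"

```text
time_s: 7.28
ee_pos: [526.1, -224.2, 104.6]
ee_rot: [0.492, 0.521, -0.481, 0.505]
ft_force: [1.1, -6.7, -1.2]
finger_gap: 44.1
```

```bash
python3 -c "
from h import *
to(525.4,-215,104.2,3.5)"
```

```text
t 7.28 pos [ 526.1 -224.2  104.6] f [ 1.1 -6.7 -1.2] tq [-1.69 -0.04  0.06] gap 44.1 toolaxes y [ 0.999  0.052 -0.004] z [ 0.052 -0.998 -0.027] x [-0.005  0.027 -1.   ] q6 -0.53
d [ 0.0035 -0.0012 -0.0462] turn -0.0056
```

move_arm:
  increments: "0.2 0 0 -0.01 0; 0.2 0 0 -0.02 0; 0.2 0.001 0 -0.03 0; 0.2 0.002 0 -0.04 0; 0.2 0.002 0 -0.046 0"

```text
time_s: 7.7
ee_pos: [526.0, -218.4, 105.0]
ee_rot: [0.491, 0.519, -0.482, 0.507]
ft_force: [-0.8, -11.4, 0.2]
finger_gap: 43.5
```

move_arm:
  increments: "0.2 0 0 0 0; 0.2 0 0 0 0; 0.2 0 0 0 0; 0.2 0 0 0 0; 0.2 0 0 0 0"

```text
time_s: 8.12
ee_pos: [525.5, -218.7, 104.5]
ee_rot: [0.49, 0.519, -0.482, 0.507]
ft_force: [-1.4, -4.7, -5.5]
finger_gap: 43.6
```

```bash
python3 -c "
from h import *
to(525.4,-215,104.2,3.5)
snap('top','t2.png');snap('scene','s2.png')
t=cv2.imread('pics/t2.png'); s=cv2.imread('pics/s2.png')
A=cv2.resize(t[190:250,320:400],(400,300),interpolation=2);B=cv2.resize(s[155:230,190:265],(400,400),interpolation=2)
o=np.zeros((400,800,3),np.uint8);o[:300,:400]=A;o[:,400:]=B
cv2.imwrite('pics/c2.png',o)"
```

```text
t 8.12 pos [ 525.5 -218.7  104.5] f [-1.4 -4.7 -5.5] tq [-1.12  0.01  0.03] gap 43.6 toolaxes y [ 0.999  0.055 -0.004] z [ 0.054 -0.998 -0.02 ] x [-0.005  0.02  -1.   ] q6 -0.51
d [ 0.0017  0.0003 -0.0185] turn -0.0042
```

View pics/c2.png

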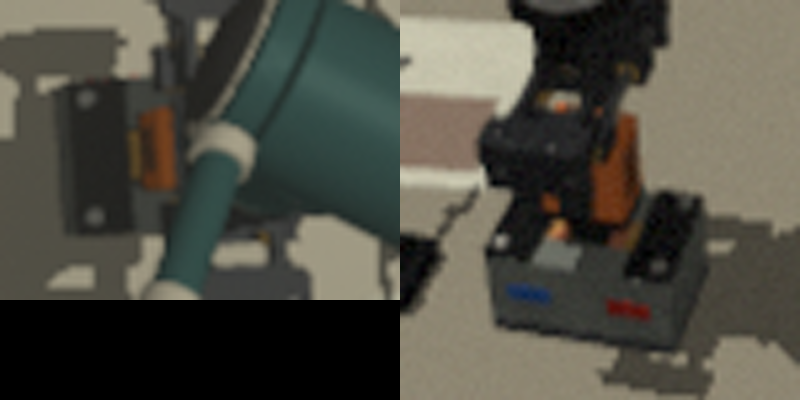

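The picture shows the module still seated and roughly upright, with its right edge near (635,170). The force falls once motion stops, so part of it was dynamic. I'll continue slowly toward +y.

move_arm:
  increments: "0.2 0.001 0 -0.006 0; 0.2 0.001 0 -0.012 0; 0.2 0.001 0 -0.018 0; 0.2 0.001 0 -0.022 0; 0.2 0.001 0 -0.022 0"

```text
time_s: 8.63
ee_pos: [525.5, -216.6, 104.8]
ee_rot: [0.489, 0.518, -0.483, 0.509]
ft_force: [-1.8, -10.3, -3.9]
finger_gap: 43.7
```

move_arm:
  increments: "0.2 0.001 0 -0.004 0; 0.2 0.003 0 -0.008 0; 0.2 0.003 0 -0.012 0; 0.2 0.003 0 -0.014 0; 0.2 0.003 0 -0.014 0"

```text
time_s: 9.05
ee_pos: [525.5, -216.3, 104.8]
ee_rot: [0.487, 0.517, -0.484, 0.511]
ft_force: [-1.4, -11.2, -2.0]
finger_gap: 43.9
```

```bash
python3 -c "
from h import *
to(525.4,-215,104.2,3.5)"
```

```text
t 9.05 pos [ 525.5 -216.3  104.8] f [ -1.4 -11.2  -2. ] tq [-2.19  0.28  0.05] gap 43.9 toolaxes y [ 0.998  0.057 -0.003] z [ 0.057 -0.998 -0.011] x [-0.003  0.01  -1.   ] q6 -0.5
d [ 0.003  -0.     -0.0063] turn -0.0026
```

move_arm:
  increments: "0.2 0.001 0 -0.006 0; 0.2 0.002 0 -0.012 0; 0.2 0.002 0 -0.015 0; 0.2 0.002 0 -0.015 0; 0.2 0.002 0 -0.015 0"

```text
time_s: 9.47
ee_pos: [525.4, -215.8, 104.9]
ee_rot: [0.486, 0.516, -0.484, 0.512]
ft_force: [-2.0, -10.9, -3.7]
finger_gap: 43.7
```

```bash
python3 -c "
from h import *
to(525.4,-215,104.2,3.5)"
```

```text
t 9.47 pos [ 525.4 -215.8  104.9] f [ -2.  -10.9  -3.7] tq [-2.28  0.2   0.04] gap 43.7 toolaxes y [ 0.998  0.058 -0.002] z [ 0.058 -0.998 -0.006] x [-0.003  0.006 -1.   ] q6 -0.5
d [ 0.0033  0.0002 -0.0039] turn -0.0019
```

move_arm:
  increments: "0.2 0.002 0 -0.006 0; 0.2 0.004 0 -0.012 0; 0.2 0.004 0 -0.017 0; 0.2 0.004 0 -0.018 0; 0.2 0.004 0 -0.018 0"

```text
time_s: 9.88
ee_pos: [525.4, -214.9, 104.9]
ee_rot: [0.485, 0.515, -0.485, 0.514]
ft_force: [-2.2, -11.7, -1.8]
finger_gap: 43.7
```

```bash
python3 -c "
from h import *
to(525.4,-215,104.2,3.5)"
```

```text
t 9.88 pos [ 525.4 -214.9  104.9] f [ -2.2 -11.7  -1.8] tq [-2.3   0.37  0.01] gap 43.7 toolaxes y [ 0.998  0.059 -0.002] z [ 0.059 -0.998 -0.001] x [-0.002  0.    -1.   ] q6 -0.49
d [0.0034 0.0002 0.0007] turn -0.001
```

move_arm:
  increments: "0.55 0 0 0 0; 0.55 0 0 0 0; 0.55 0 0 0 0; 0.55 0 0 0 0; 0.55 0 0 0 0"

```text
time_s: 10.3
ee_pos: [525.5, -214.3, 105.0]
ee_rot: [0.485, 0.516, -0.485, 0.514]
ft_force: [0.9, 0.9, 0.6]
finger_gap: 48.2
```

```bash
python3 -c "
from h import *
to(525.4,-215,103.5,3.5)
snap('top','t3.png');snap('scene','s3.png')
t=cv2.imread('pics/t3.png'); s=cv2.imread('pics/s3.png')
B=lambda s:cv2.resize(s[160:225,195:260],(400,400),interpolation=2)
cv2.imwrite('pics/c3.png',np.hstack([B(s),B(cv2.imread('pics/s0.png'))]))"
```

```text
t 10.3 pos [ 525.5 -214.3  105. ] f [0.9 0.9 0.6] tq [-0.01 -0.1  -0.  ] gap 48.2 toolaxes y [ 0.998  0.06  -0.002] z [ 0.06  -0.998 -0.001] x [-0.002  0.001 -1.   ] q6 -0.49
d [ 0.0073 -0.0007  0.0037] turn -0.0009
```

View pics/c3.png

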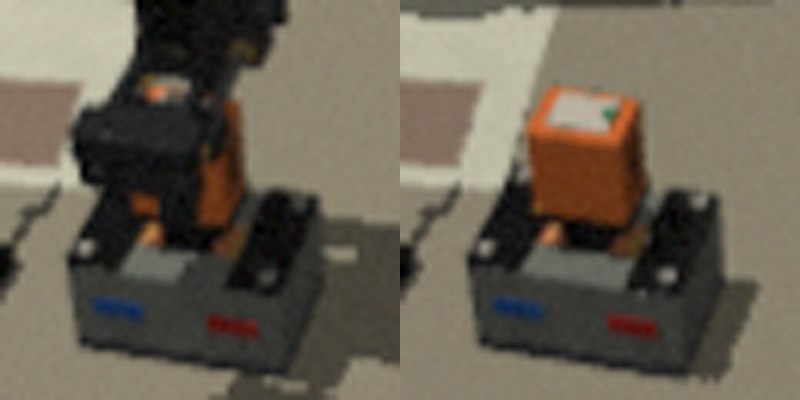

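Left panel: the module has sprung back to near upright, with its case edges at 135 and 243 against 130 and 240 at the start. So the pads had been winding it up. I'll re-centre and regrip.

move_arm:
  increments: "0.6 0.004 0 0.015 0; 0.6 0.004 0 0.03 0; 0.6 0.004 0 0.03 0; 0.2 0.004 0 0.03 0; 0.2 0.004 0 0.03 0"

```text
time_s: 10.82
ee_pos: [525.7, -220.6, 104.0]
ee_rot: [0.485, 0.515, -0.485, 0.514]
ft_force: [-0.9, 0.1, 0.5]
finger_gap: 43.8
```

move_arm:
  increments: "0.2 0 0 0 0; 0.2 0 0 0 0; 0.2 0 0 0 0; 0.2 0 0 0 0; 0.2 0 0 0 0"

```text
time_s: 11.23
ee_pos: [525.7, -220.6, 104.0]
ee_rot: [0.485, 0.515, -0.485, 0.514]
ft_force: [-0.5, 0.0, 0.4]
finger_gap: 43.9
```

```bash
python3 -c "
from h import *
to(525.4,-215,104,3.5)
s=snap('scene','s4.png')
import numpy as np,cv2
for f in('s0.png','s1.png','s3.png','s4.png'):
    im=cv2.imread('pics/'+f)[160:225,195:260];h=cv2.cvtColor(im,cv2.COLOR_BGR2HSV);m=cv2.inRange(h,(3,150,60),(16,255,255))
    print(f,[(160+y,195+int(np.nonzero(m[y])[0].max()) if m[y].any() else None) for y in range(14,38,3)])"
```

```text
t 11.23 pos [ 525.7 -220.6  104. ] f [-0.5  0.   0.4] tq [-0.07 -0.11  0.05] gap 43.9 toolaxes y [ 0.998  0.059 -0.002] z [ 0.059 -0.998 -0.001] x [-0.002  0.001 -1.   ] q6 -0.5
d [ 0.0001  0.0001 -0.0279] turn -0.001
s0.png [(174, 220), (177, 233), (180, 232), (183, 233), (186, 231), (189, 234), (192, 233), (195, 231)]
s1.png [(174, 221), (177, 232), (180, 233), (183, 233), (186, 231), (189, 234), (192, 233), (195, 231)]
s3.png [(174, 219), (177, 232), (180, 232), (183, None), (186, 231), (189, 233), (192, 233), (195, 231)]
s4.png [(174, None), (177, 232), (180, 233), (183, 233), (186, 231), (189, 233), (192, 233), (195, 231)]
```

move_arm:
  increments: "0.2 0 0 -0.007 0; 0.2 0 0 -0.014 0; 0.2 0.001 0 -0.021 0; 0.2 0.001 0 -0.025 0; 0.2 0.001 0 -0.025 0"

```text
time_s: 11.7
ee_pos: [525.7, -217.8, 104.1]
ee_rot: [0.483, 0.514, -0.486, 0.516]
ft_force: [-0.2, -8.1, -2.0]
finger_gap: 43.9
```

```bash
python3 -c "
from h import *
to(525.4,-215,104,3.5)"
```

```text
t 11.7 pos [ 525.7 -217.8  104.1] f [-0.2 -8.1 -2. ] tq [-1.8   0.01 -0.04] gap 43.9 toolaxes y [ 0.998  0.061 -0.002] z [ 0.061 -0.998  0.004] x [-0.001 -0.004 -1.   ] q6 -0.49
d [ 0.0006 -0.0004 -0.0142] turn -0.0002
```

move_arm:
  increments: "0.2 0 0 -0.006 0; 0.2 0.001 0 -0.012 0; 0.2 0.001 0 -0.018 0; 0.2 0.001 0 -0.02 0; 0.2 0.001 0 -0.02 0"

```text
time_s: 12.12
ee_pos: [525.6, -216.7, 104.3]
ee_rot: [0.482, 0.513, -0.487, 0.517]
ft_force: [-0.3, -11.6, -2.7]
finger_gap: 43.7
```

```bash
python3 -c "
from h import *
to(525.4,-215,104,3.5)
s=snap('scene','s5.png')
for f in('s0.png','s5.png'):
    im=cv2.imread('pics/'+f)[160:225,195:260];h=cv2.cvtColor(im,cv2.COLOR_BGR2HSV);m=cv2.inRange(h,(3,150,60),(16,255,255))
    print(f,[(160+y,195+int(np.nonzero(m[y])[0].max()) if m[y].any() else None) for y in range(14,38,3)])"
```

```text
t 12.12 pos [ 525.6 -216.7  104.3] f [ -0.3 -11.6  -2.7] tq [-2.21  0.16 -0.01] gap 43.7 toolaxes y [ 0.998  0.062 -0.001] z [ 0.062 -0.998  0.009] x [-0.001 -0.009 -1.   ] q6 -0.49
d [ 0.0012 -0.0004 -0.0084] turn 0.0007
s0.png [(174, 220), (177, 233), (180, 232), (183, 233), (186, 231), (189, 234), (192, 233), (195, 231)]
s5.png [(174, None), (177, 233), (180, 234), (183, 234), (186, 232), (189, 234), (192, 234), (195, 232)]
```

move_arm:
  increments: "0.2 0.001 0 -0.008 0; 0.2 0.002 0 -0.014 0; 0.2 0.002 0 -0.018 0; 0.2 0.002 0 -0.019 0; 0.2 0.002 0 -0.019 0"

```text
time_s: 12.58
ee_pos: [525.5, -215.9, 104.4]
ee_rot: [0.48, 0.512, -0.488, 0.519]
ft_force: [-1.0, -10.6, -2.0]
finger_gap: 43.9
```

```bash
python3 -c "
from h import *
to(525.4,-215,104,3.5)"
```

```text
t 12.58 pos [ 525.5 -215.9  104.4] f [ -1.  -10.6  -2. ] tq [-2.28  0.12  0.03] gap 43.9 toolaxes y [ 0.998  0.063 -0.001] z [ 0.063 -0.998  0.015] x [ 0.    -0.015 -1.   ] q6 -0.48
d [ 0.0017 -0.0003 -0.0043] turn 0.0015
```

move_arm:
  increments: "0.2 0.001 0 -0.01 0; 0.2 0.002 0 -0.016 0; 0.2 0.002 0 -0.02 0; 0.2 0.002 0 -0.023 0; 0.2 0.002 0 -0.023 0"

```text
time_s: 13.0
ee_pos: [525.4, -214.4, 104.6]
ee_rot: [0.478, 0.511, -0.489, 0.521]
ft_force: [-1.5, -10.8, -1.8]
finger_gap: 44.0
```

```bash
python3 -c "
from h import *
to(525.4,-215,104,3.5)"
```

```text
t 13.0 pos [ 525.4 -214.4  104.6] f [ -1.5 -10.8  -1.8] tq [-2.3   0.13  0.01] gap 44.0 toolaxes y [ 0.998  0.065 -0.   ] z [ 0.065 -0.998  0.021] x [ 0.001 -0.021 -1.   ] q6 -0.47
d [ 0.0028 -0.0004  0.003 ] turn 0.0024
```

move_arm:
  increments: "0.2 0.002 0 -0.01 0; 0.2 0.004 0 -0.018 0; 0.2 0.006 0 -0.023 0; 0.2 0.006 0 -0.025 0; 0.2 0.006 0 -0.025 0"

```text
time_s: 13.42
ee_pos: [525.5, -212.8, 104.5]
ee_rot: [0.477, 0.509, -0.49, 0.524]
ft_force: [-1.6, -11.2, 1.4]
finger_gap: 43.8
```

```bash
python3 -c "
from h import *
to(525.4,-215,104,3.5)"
```

```text
t 13.42 pos [ 525.5 -212.8  104.5] f [ -1.6 -11.2   1.4] tq [-2.39  0.35 -0.04] gap 43.8 toolaxes y [0.998 0.066 0.001] z [ 0.066 -0.997  0.028] x [ 0.002 -0.028 -1.   ] q6 -0.46
d [ 0.0026 -0.0011  0.0107] turn 0.0034
```

move_arm:
  increments: "0.2 0.002 0 -0.01 0; 0.2 0.004 0 -0.018 0; 0.2 0.006 0 -0.024 0; 0.2 0.006 0 -0.028 0; 0.2 0.006 0 -0.028 0.003"

```text
time_s: 13.83
ee_pos: [525.4, -210.6, 104.4]
ee_rot: [0.476, 0.506, -0.492, 0.525]
ft_force: [-2.9, -10.8, 0.5]
finger_gap: 43.9
```

```bash
python3 -c "
from h import *
to(525.4,-215,104,3.5)"
```

```text
t 13.83 pos [ 525.4 -210.6  104.4] f [ -2.9 -10.8   0.5] tq [-2.33  0.46 -0.02] gap 43.9 toolaxes y [0.998 0.063 0.001] z [ 0.063 -0.997  0.034] x [ 0.003 -0.034 -0.999] q6 -0.45
d [ 0.0028 -0.0013  0.0219] turn 0.0014
```

move_arm:
  increments: "0.2 0.002 0 -0.01 0; 0.2 0.004 0 -0.018 0; 0.2 0.006 0 -0.024 0; 0.2 0.006 0 -0.028 0; 0.2 0.006 0 -0.028 0.001"

```text
time_s: 14.25
ee_pos: [525.3, -208.4, 104.4]
ee_rot: [0.475, 0.505, -0.493, 0.526]
ft_force: [-2.7, -10.9, 2.8]
finger_gap: 44.0
```

```bash
python3 -c "
from h import *
to(525.4,-215,104,3.5)"
```

```text
t 14.25 pos [ 525.3 -208.4  104.4] f [ -2.7 -10.9   2.8] tq [-2.32  0.5   0.01] gap 44.0 toolaxes y [0.998 0.063 0.002] z [ 0.063 -0.997  0.04 ] x [ 0.004 -0.04  -0.999] q6 -0.44
d [ 0.0034 -0.0014  0.033 ] turn 0.0014
```

move_arm:
  increments: "0.2 0.002 0 -0.008 0; 0.2 0.004 0 -0.016 0; 0.2 0.004 0 -0.022 0; 0.2 0.004 0 -0.025 0; 0.2 0.004 0 -0.025 0.001"

```text
time_s: 14.67
ee_pos: [525.1, -206.5, 104.5]
ee_rot: [0.473, 0.503, -0.495, 0.528]
ft_force: [-2.1, -10.5, 2.1]
finger_gap: 43.7
```

move_arm:
  increments: "0.2 0.002 0 -0.008 0; 0.2 0.004 0 -0.016 0; 0.2 0.004 0 -0.022 0; 0.2 0.004 0 -0.024 0; 0.2 0.004 0 -0.024 0.001"

```text
time_s: 15.08
ee_pos: [525.0, -204.8, 104.6]
ee_rot: [0.472, 0.501, -0.496, 0.529]
ft_force: [-2.1, -10.4, 1.0]
finger_gap: 44.0
```

```bash
python3 -c "
from h import *
to(525.4,-215,104,3.5)"
```

```text
t 15.08 pos [ 525.  -204.8  104.6] f [ -2.1 -10.4   1. ] tq [-2.28  0.36 -0.03] gap 44.0 toolaxes y [0.998 0.063 0.002] z [ 0.063 -0.997  0.052] x [ 0.006 -0.052 -0.999] q6 -0.42
d [ 0.0055 -0.001   0.0506] turn 0.0013
```

move_arm:
  increments: "0.2 0.003 0 -0.008 0; 0.2 0.006 0 -0.016 0; 0.2 0.007 0 -0.021 0; 0.2 0.007 0 -0.023 0; 0.2 0.007 0 -0.023 0.001"

```text
time_s: 15.5
ee_pos: [525.0, -203.8, 104.5]
ee_rot: [0.47, 0.499, -0.497, 0.531]
ft_force: [-2.5, -13.0, 3.1]
finger_gap: 43.8
```

move_arm:
  increments: "0.2 0.003 0 -0.008 0; 0.2 0.006 0 -0.016 0; 0.2 0.007 0 -0.021 0; 0.2 0.007 0 -0.023 0; 0.2 0.007 0 -0.023 0.001"

```text
time_s: 15.92
ee_pos: [525.0, -203.3, 104.5]
ee_rot: [0.468, 0.497, -0.499, 0.533]
ft_force: [-3.2, -14.8, 3.4]
finger_gap: 43.8
```

```bash
python3 -c "
from h import *
to(525.4,-215,104,3.5)
s=snap('scene','s6.png')
for f in('s0.png','s6.png'):
    im=cv2.imread('pics/'+f)[160:225,195:260];h=cv2.cvtColor(im,cv2.COLOR_BGR2HSV);m=cv2.inRange(h,(3,150,60),(16,255,255))
    print(f,[(160+y,195+int(np.nonzero(m[y])[0].max()) if m[y].any() else None) for y in range(14,42,3)])"
```

```text
t 15.92 pos [ 525.  -203.3  104.5] f [ -3.2 -14.8   3.4] tq [-2.71  0.61 -0.05] gap 43.8 toolaxes y [0.998 0.064 0.003] z [ 0.063 -0.996  0.067] x [ 0.008 -0.066 -0.998] q6 -0.4
d [ 0.0061 -0.0015  0.0581] turn 0.0015
s0.png [(174, 220), (177, 233), (180, 232), (183, 233), (186, 231), (189, 234), (192, 233), (195, 231), (198, 233), (201, None)]
s6.png [(174, 225), (177, None), (180, 238), (183, 238), (186, 236), (189, 236), (192, 237), (195, 235), (198, 220), (201, None)]
```

move_arm:
  increments: "0.2 0 0 0.015 0; 0.2 0 0 0.03 0; 0.2 0 0 0.045 0; 0.2 0.002 0 0.06 0; 0.2 0.004 0 0.075 0"

```text
time_s: 16.38
ee_pos: [525.2, -215.3, 103.9]
ee_rot: [0.47, 0.499, -0.498, 0.531]
ft_force: [-0.2, 6.8, 3.7]
finger_gap: 43.7
```

```bash
python3 -c "
from h import *
to(525.5,-222,104.5,3.5)"
```

```text
t 16.38 pos [ 525.2 -215.3  103.9] f [-0.2  6.8  3.7] tq [1.72 0.1  0.01] gap 43.7 toolaxes y [0.998 0.062 0.002] z [ 0.062 -0.996  0.061] x [ 0.005 -0.06  -0.998] q6 -0.43
d [-0.0008 -0.0004  0.0334] turn 0.0007
```

move_arm:
  increments: "0.2 0 0 0.01 0; 0.2 0 0 0.02 0; 0.2 0 0 0.03 0; 0.2 0 0 0.038 0; 0.2 0 0 0.038 0"

```text
time_s: 16.8
ee_pos: [525.4, -220.8, 104.0]
ee_rot: [0.471, 0.5, -0.498, 0.53]
ft_force: [0.2, 7.1, 1.5]
finger_gap: 43.8
```

move_arm:
  increments: "0.6 0 0 0 0; 0.6 0 0 0 0; 0.6 0 0 0 0; 0.6 0 0 0 0; 0.6 0 0 0 0"

```text
time_s: 17.22
ee_pos: [525.4, -221.0, 104.0]
ee_rot: [0.471, 0.5, -0.498, 0.53]
ft_force: [0.2, -0.5, -0.4]
finger_gap: 52.4
```

```bash
python3 -c "
from h import *
to(525.5,-222,103.5,3.5)
s=snap('scene','s7.png')
for f in('s0.png','s7.png'):
    im=cv2.imread('pics/'+f)[160:225,195:260];h=cv2.cvtColor(im,cv2.COLOR_BGR2HSV);m=cv2.inRange(h,(3,150,60),(16,255,255))
    print(f,[(160+y,195+int(np.nonzero(m[y])[0].max()) if m[y].any() else None) for y in range(14,42,3)])"
```

```text
t 17.22 pos [ 525.4 -221.   104. ] f [ 0.2 -0.5 -0.4] tq [ 0.02 -0.08 -0.03] gap 52.4 toolaxes y [0.998 0.061 0.001] z [ 0.061 -0.997  0.057] x [ 0.005 -0.057 -0.998] q6 -0.44
d [0.0029 0.     0.0049] turn 0.0
s0.png [(174, 220), (177, 233), (180, 232), (183, 233), (186, 231), (189, 234), (192, 233), (195, 231), (198, 233), (201, None)]
s7.png [(174, None), (177, None), (180, 236), (183, 236), (186, 236), (189, 234), (192, 234), (195, 234), (198, 220), (201, None)]
```

move_arm:
  increments: "0.2 0 0 0 0; 0.2 0 0 0 0; 0.2 0 0 0 0; 0.2 0 0 0.02 0; 0.2 0 0 0.035 0"

```text
time_s: 17.68
ee_pos: [525.6, -226.0, 104.0]
ee_rot: [0.472, 0.501, -0.497, 0.528]
ft_force: [1.2, 7.5, -0.8]
finger_gap: 43.8
```

move_arm:
  increments: "0.2 0 0 0.005 0; 0.2 0 0 0.008 0; 0.2 0 0 0.008 0; 0.2 0 0 0.008 0; 0.2 0 0 0.008 0"

```text
time_s: 18.1
ee_pos: [525.6, -226.4, 104.0]
ee_rot: [0.473, 0.501, -0.497, 0.527]
ft_force: [-0.1, 5.0, 1.7]
finger_gap: 43.9
```

```bash
cat >> h.py <<'E'
def edges(f):
    snap('scene',f)
    for g in('s0.png',f):
        im=cv2.imread('pics/'+g)[160:225,195:260];h=cv2.cvtColor(im,cv2.COLOR_BGR2HSV);m=cv2.inRange(h,(3,150,60),(16,255,255))
        print(g,[195+int(np.nonzero(m[y])[0].max()) if m[y].any() else None for y in range(16,40,2)])
E
python3 -c "
from h import *
to(525.5,-222,103.5,3.5)
edges('s8.png')"
```

```text
t 18.1 pos [ 525.6 -226.4  104. ] f [-0.1  5.   1.7] tq [ 1.3  -0.23  0.05] gap 43.9 toolaxes y [0.998 0.059 0.001] z [ 0.059 -0.997  0.05 ] x [ 0.004 -0.05  -0.999] q6 -0.45
d [ 0.0012  0.0007 -0.0221] turn -0.0011
s0.png [232, 233, 232, 233, 233, 231, 232, 234, 233, 232, 231, 233]
s8.png [222, 236, 236, 235, 235, 234, 234, 235, 235, 234, 233, 218]
```

move_arm:
  increments: "0.2 0 0 0.01 0; 0.2 0 0 0.02 0; 0.2 0 0 0.03 0; 0.2 0 0 0.03 0; 0.2 0 0 0.03 0"

```text
time_s: 18.57
ee_pos: [525.7, -230.8, 103.6]
ee_rot: [0.474, 0.502, -0.496, 0.526]
ft_force: [1.6, 6.1, 0.1]
finger_gap: 43.8
```

move_arm:
  increments: "0.6 0 0 0 0; 0.6 0 0 0 0; 0.6 0 0 0 0; 0.6 0 0 0 0; 0.6 0 0 0 0"

```text
time_s: 18.98
ee_pos: [525.7, -231.2, 103.8]
ee_rot: [0.474, 0.502, -0.496, 0.526]
ft_force: [-0.0, -0.2, 0.4]
finger_gap: 52.8
```

```bash
python3 -c "
from h import *
to(525.5,-222,103.5,3.5)
edges('s9.png')"
```

```text
t 18.98 pos [ 525.7 -231.2  103.8] f [-0.  -0.2  0.4] tq [-0.03 -0.09 -0.03] gap 52.8 toolaxes y [0.998 0.059 0.   ] z [ 0.058 -0.997  0.047] x [ 0.003 -0.047 -0.999] q6 -0.46
d [-0.0008  0.0015 -0.0458] turn -0.0016
s0.png [232, 233, 232, 233, 233, 231, 232, 234, 233, 232, 231, 233]
s9.png [225, 237, 237, 237, 237, 236, 235, 236, 236, 235, 234, 220]
```

```bash
cat >> h.py <<'E'
def lean(f):
    # mean right-edge shift (subpixel, via orange-ness) vs s0 ; mm at case
    def e(g):
        im=cv2.imread('pics/'+g)[:,195:260].astype(float); r=[]
        for y in range(180,197):
            o=im[y,:,2]-im[y,:,0]; w=np.clip((o[25:50]-25)/60,0,1); r.append(w.sum())
        return np.array(r)
    snap('scene',f); d=e(f)-e('s0.png')
    k=(proj('s0.png',[525,-211,122])-proj('s0.png',[525,-221,122]))[0]/10
    print('shift mm per row',(d/k).round(1),'fit',np.polyfit(np.arange(180,197),d/k,1).round(3),'mean',(d/k).mean().round(2),'k',k)
E
python3 -c "
from h import *
lean('s10.png');to(525.4,-217,103.5,3.5)"
```

```text
shift mm per row [-11.3 -35.3 -33.8 -19.7  -7.9  -7.2  -7.9  -4.3  -7.1  -4.2  -3.2  -2.9
  -1.1   0.1   2.   10.3  19.5] fit [   2.277 -434.836] mean -6.71 k 0.2645489146318852
t 19.08 pos [ 525.7 -231.   103.7] f [-0.4 -0.2  0.4] tq [ 0.02 -0.11  0.05] gap 52.5 toolaxes y [0.998 0.058 0.   ] z [ 0.058 -0.997  0.047] x [ 0.003 -0.047 -0.999] q6 -0.46
d [-0.0022  0.0026 -0.0701] turn -0.0016
```

move_arm:
  increments: "0.6 0 0.001 -0.02 0; 0.6 0 0.001 -0.04 0; 0.6 0 0.001 -0.065 0; 0.2 0 0.001 -0.07 0; 0.2 0 0.001 -0.07 0"

```text
time_s: 19.5
ee_pos: [524.9, -216.3, 102.9]
ee_rot: [0.473, 0.503, -0.496, 0.526]
ft_force: [-0.8, 1.8, -0.1]
finger_gap: 43.9
```

move_arm:
  increments: "0.2 0 0 0 0; 0.2 0 0 0 0; 0.2 0 0 0.015 0; 0.2 0 0 0.035 0; 0.2 0 0 0.05 0"

```text
time_s: 19.92
ee_pos: [525.2, -224.3, 103.0]
ee_rot: [0.475, 0.504, -0.496, 0.525]
ft_force: [0.7, 7.3, 0.9]
finger_gap: 43.9
```

```bash
python3 -c "
from h import *
lean('s11.png');to(525.4,-217,103.5,3.5)"
```

```text
shift mm per row [ -8.6 -32.6 -32.7 -29.1 -24.3 -25.5 -17.5 -14.1 -19.3 -18.7 -19.5 -19.
 -17.8 -13.1 -12.1  -0.2  12.2] fit [   1.554 -309.385] mean -17.17 k 0.2645489146318852
t 19.97 pos [ 525.2 -224.8  103. ] f [-0.1  6.1 -0.3] tq [ 1.55 -0.23 -0.03] gap 43.8 toolaxes y [ 0.998  0.058 -0.001] z [ 0.058 -0.997  0.043] x [ 0.002 -0.043 -0.999] q6 -0.46
d [-0.0044  0.0031 -0.0388] turn -0.002
```

```bash
cat >> h.py <<'E'
def lean(f,take=True):
    def e(g):
        im=cv2.imread('pics/'+g)[:,195:265].astype(float); r=[]
        for y in range(181,196):
            o=im[y,:,2]-im[y,:,0]; x=np.nonzero(o[:48]>60)[0]; x=x.max() if len(x) else 0
            r.append(x+(o[x]-60)/max(o[x]-o[x+1],1))
        return np.array(r)
    if take: snap('scene',f)
    d=(e(f)-e('s0.png'))/.2645
    print(f,'mm per row',d.round(1),'median',np.median(d).round(2))
E
python3 -c "
from h import *
for i in(4,6,8,9,11): lean('s%d.png'%i,0)"
```

```text
s4.png mm per row [ 0.4 -0.6  0.6  1.4  0.8 -0.5  1.2 -1.1 -0.9 -0.5  5.1  0.1  0.6  0.5
  0.3] median 0.4
s6.png mm per row [23.6 24.8 24.4 24.4 21.2 19.4 19.3 16.6 17.3 18.1 20.3 16.1 13.6 14.6
 14.5] median 19.31
s8.png mm per row [15.1 14.4 15.2 16.1 12.8 12.1 11.9  9.   8.2 10.   8.2  7.8  7.3  9.6
  8.9] median 9.97
s9.png mm per row [20.7 21.1 22.2 24.5 22.1 17.5 16.2 12.9 14.5 16.9 17.  14.3 11.  12.1
 13.6] median 16.93
s11.png mm per row [11.5 10.4 11.1 11.5  9.4  8.5  9.1  5.4  7.5  6.6  6.1  7.8  8.3  6.7
  6.6] median 8.29
```

move_arm:
  increments: "0.2 0 0 0.012 0; 0.2 0 0 0.024 0; 0.2 0 0 0.036 0; 0.2 0 0 0.048 0; 0.2 0 0 0.048 0"

```text
time_s: 20.38
ee_pos: [525.3, -232.5, 102.5]
ee_rot: [0.476, 0.505, -0.495, 0.523]
ft_force: [0.5, 6.0, -1.3]
finger_gap: 43.6
```

```bash
python3 -c "
from h import *
lean('s12.png');to(525.4,-217,103.5,3.5)"
```

```text
s12.png mm per row [ 0.5 -0.8  0.5  0.6 -0.   0.   0.3 -2.  -1.8 -0.9 -1.2  1.1  1.   1.5
  0.3] median 0.26
t 20.43 pos [ 525.2 -232.5  102.3] f [ 1.5  6.5 -1.4] tq [ 1.41 -0.3   0.08] gap 43.9 toolaxes y [ 0.998  0.057 -0.002] z [ 0.057 -0.998  0.038] x [ 0.    -0.038 -0.999] q6 -0.47
d [-0.0088  0.0051 -0.077 ] turn -0.0027
```

move_arm:
  increments: "0.2 -0.01 0 0 0; 0.2 -0.02 0 0.001 0; 0.2 -0.03 0 0.001 0; 0.2 -0.035 0 0.001 0; 0.2 -0.04 0 0.002 0"

```text
time_s: 20.85
ee_pos: [524.7, -232.3, 110.0]
ee_rot: [0.476, 0.505, -0.495, 0.523]
ft_force: [-0.6, 1.5, -4.5]
finger_gap: 44.0
```

move_arm:
  increments: "0.2 -0.01 0 0 0; 0.2 -0.02 0 0.001 0; 0.2 -0.03 0 0.001 0; 0.2 -0.035 0 0.001 0; 0.2 -0.04 0 0.002 0"

```text
time_s: 21.27
ee_pos: [523.4, -231.3, 112.0]
ee_rot: [0.476, 0.506, -0.495, 0.521]
ft_force: [10.6, -2.9, -41.4]
finger_gap: 44.0
```

```bash
python3 -c "
from h import *
to(525.4,-232,170,3.5)"
```

```text
t 21.27 pos [ 523.4 -231.3  112. ] f [ 10.6  -2.9 -41.4] tq [-0.28 -2.61 -0.04] gap 44.0 toolaxes y [ 0.998  0.056 -0.005] z [ 0.056 -0.998  0.035] x [-0.003 -0.035 -0.999] q6 -0.47
d [-0.2898  0.0081  0.0143] turn -0.0031
```

The pull came up solid after about 10 mm at 41 N, so I'm lowering again. The free-swing force of 6–7 N is pad friction. That means the first lean, toward −y, only reached the jaw at 11° and never slid it, so that side has to be redone.

move_arm:
  increments: "0.2 0.01 0.002 0 0; 0.2 0.02 0.004 0 0; 0.2 0.03 0.006 0 0; 0.2 0.04 0.008 0 0; 0.2 0.048 0.008 0 0"

```text
time_s: 21.68
ee_pos: [525.7, -231.7, 103.5]
ee_rot: [0.476, 0.506, -0.495, 0.522]
ft_force: [-0.4, 1.2, -3.5]
finger_gap: 43.7
```

move_arm:
  increments: "0.2 0 0 0.015 0; 0.2 0 0 0.03 0; 0.2 0.001 0 0.045 0; 0.2 0.002 0 0.06 0; 0.2 0.003 0 0.075 0"

```text
time_s: 22.1
ee_pos: [526.6, -245.1, 103.7]
ee_rot: [0.477, 0.506, -0.495, 0.521]
ft_force: [0.3, 7.0, -3.7]
finger_gap: 44.0
```

```bash
python3 -c "
from h import *
lean('s13.png');to(525.4,-239,102,3.5)"
```

```text
s13.png mm per row [ -18.9  -16.8  -15.8  -14.1  -10.6  -13.2  -12.9   -2.7  -10.5  -10.4
   -8.5   -9.4  -10.9  -12.2 -265.6] median -12.23
t 22.15 pos [ 526.7 -245.5  103.7] f [ 0.6  6.9 -4.4] tq [ 1.62 -0.24  0.06] gap 43.9 toolaxes y [ 0.998  0.055 -0.003] z [ 0.055 -0.998  0.032] x [-0.002 -0.032 -0.999] q6 -0.5
d [ 0.0073 -0.0044 -0.0332] turn -0.0037
```

move_arm:
  increments: "0.2 0.008 0 0.004 0; 0.2 0.008 0 0.008 0; 0.6 0.008 0 0.008 0; 0.6 0.008 0 0.008 0; 0.6 0.008 0 0.008 0"

```text
time_s: 22.57
ee_pos: [528.0, -248.4, 103.8]
ee_rot: [0.477, 0.505, -0.495, 0.522]
ft_force: [0.2, 0.3, 0.5]
finger_gap: 52.7
```

```bash
python3 -c "
from h import *
lean('s14.png');to(526,-240,102,3.5)"
```

```text
s14.png mm per row [ -26.6  -26.   -24.7  -20.6  -21.2  -20.7  -18.5   -6.4   -6.7   -9.7
  -11.7  -13.1  -15.8  -16.1 -261.8] median -18.53
t 22.62 pos [ 527.8 -248.3  103.6] f [-0.1 -0.2  0.3] tq [-0.03 -0.05 -0.  ] gap 52.8 toolaxes y [ 0.998  0.055 -0.001] z [ 0.055 -0.998  0.034] x [ 0.001 -0.034 -0.999] q6 -0.5
d [ 0.0064 -0.0065 -0.0419] turn -0.0038
```

move_arm:
  increments: "0.6 0.006 -0.006 -0.02 0; 0.6 0.006 -0.006 -0.042 0; 0.2 0.006 -0.006 -0.042 0; 0.2 0.006 -0.006 -0.042 0; 0.2 0.006 -0.006 -0.042 -0.003"

```text
time_s: 23.03
ee_pos: [526.0, -239.6, 102.0]
ee_rot: [0.476, 0.506, -0.493, 0.523]
ft_force: [-0.6, 0.4, 1.0]
finger_gap: 44.0
```

move_arm:
  increments: "0.2 0 0 0 0; 0.2 0 0 0.008 0; 0.2 0.001 0 0.016 0; 0.2 0.002 0 0.022 0; 0.2 0.002 0 0.022 0"

```text
time_s: 23.45
ee_pos: [526.2, -241.4, 101.8]
ee_rot: [0.478, 0.508, -0.493, 0.521]
ft_force: [-0.7, 10.3, 5.0]
finger_gap: 43.4
```

move_arm:
  increments: "0.2 0.001 0 0.008 0; 0.2 0.002 0 0.016 0; 0.2 0.003 0 0.022 0; 0.2 0.003 0 0.025 0; 0.2 0.003 0 0.025 0"

```text
time_s: 23.87
ee_pos: [526.4, -243.4, 101.5]
ee_rot: [0.479, 0.509, -0.492, 0.519]
ft_force: [-1.1, 11.0, 5.9]
finger_gap: 43.4
```

```bash
python3 -c "
from h import *
lean('s15.png');to(526,-240,102,3.5)"
```

```text
s15.png mm per row [-168.5 -155.  -227.5  -24.6  -22.3  -22.    -7.3   -9.8  -11.2  -12.9
  -14.9  -16.4  -18.9  -20.1 -197.5] median -20.08
t 23.92 pos [ 526.3 -243.3  101.5] f [-1.6 11.5  6.2] tq [2.17 0.01 0.03] gap 43.9 toolaxes y [ 0.998  0.057 -0.003] z [ 0.057 -0.998  0.023] x [-0.001 -0.023 -1.   ] q6 -0.51
d [-0.003  -0.0007 -0.0167] turn -0.0023
```

move_arm:
  increments: "0.2 0.001 0 0.008 0; 0.2 0.002 0 0.016 0; 0.2 0.003 0 0.024 0; 0.2 0.003 0 0.028 0; 0.2 0.003 0 0.028 0"

```text
time_s: 24.33
ee_pos: [526.5, -245.9, 101.2]
ee_rot: [0.481, 0.51, -0.491, 0.517]
ft_force: [-0.3, 10.6, 6.5]
finger_gap: 43.4
```

move_arm:
  increments: "0.2 0.001 0 0.008 0; 0.2 0.002 0 0.016 0; 0.2 0.003 0 0.022 0; 0.2 0.003 0 0.026 0; 0.2 0.003 0 0.026 0"

```text
time_s: 24.75
ee_pos: [526.7, -248.0, 100.9]
ee_rot: [0.482, 0.512, -0.49, 0.515]
ft_force: [-1.1, 10.3, 6.1]
finger_gap: 43.8
```

move_arm:
  increments: "0.2 0.001 0 0.008 0; 0.2 0.002 0 0.016 0; 0.2 0.003 0 0.022 0; 0.2 0.003 0 0.024 0; 0.2 0.003 0 0.024 0"

```text
time_s: 25.17
ee_pos: [526.8, -249.8, 100.7]
ee_rot: [0.484, 0.513, -0.489, 0.513]
ft_force: [-1.1, 10.2, 7.3]
finger_gap: 43.9
```

move_arm:
  increments: "0.2 0.001 0 0.008 0; 0.2 0.002 0 0.016 0; 0.2 0.003 0 0.021 0; 0.2 0.003 0 0.023 0; 0.2 0.003 0 0.023 0"

```text
time_s: 25.58
ee_pos: [526.9, -251.3, 100.4]
ee_rot: [0.486, 0.515, -0.488, 0.511]
ft_force: [-0.8, 11.8, 6.3]
finger_gap: 43.7
```

move_arm:
  increments: "0.2 0.001 0 0.008 0; 0.2 0.002 0 0.016 0; 0.2 0.003 0 0.02 0; 0.2 0.003 0 0.022 0; 0.2 0.003 0 0.022 0"

```text
time_s: 26.0
ee_pos: [527.0, -252.6, 100.2]
ee_rot: [0.487, 0.516, -0.487, 0.509]
ft_force: [-1.1, 10.6, 7.0]
finger_gap: 43.5
```

move_arm:
  increments: "0.2 0.001 0 0.008 0; 0.2 0.002 0 0.016 0; 0.2 0.003 0 0.02 0; 0.2 0.003 0 0.022 0; 0.2 0.003 0 0.022 0"

```text
time_s: 26.42
ee_pos: [527.1, -254.0, 100.0]
ee_rot: [0.488, 0.518, -0.486, 0.507]
ft_force: [-1.5, 10.4, 7.5]
finger_gap: 43.7
```

move_arm:
  increments: "0.2 0.001 0 0.008 0; 0.2 0.002 0 0.014 0; 0.2 0.003 0 0.018 0; 0.2 0.003 0 0.02 0; 0.2 0.003 0 0.02 0"

```text
time_s: 26.83
ee_pos: [527.2, -254.4, 99.9]
ee_rot: [0.49, 0.519, -0.485, 0.505]
ft_force: [-1.3, 12.7, 9.1]
finger_gap: 43.9
```

```bash
python3 -c "
from h import *
to(526,-240,102,3.5)"
```

```text
t 26.83 pos [ 527.2 -254.4   99.9] f [-1.3 12.7  9.1] tq [2.49 0.1  0.06] gap 43.9 toolaxes y [ 0.999  0.05  -0.008] z [ 0.05  -0.999 -0.02 ] x [-0.009  0.02  -1.   ] q6 -0.56
d [-0.0089 -0.0023 -0.0725] turn -0.0072
```

move_arm:
  increments: "0.2 0 0 0.008 0; 0.2 0.001 0 0.014 0; 0.2 0.001 0 0.018 0; 0.2 0.001 0 0.021 0; 0.2 0.001 0 0.021 0"

```text
time_s: 27.25
ee_pos: [527.2, -254.8, 99.9]
ee_rot: [0.492, 0.521, -0.483, 0.503]
ft_force: [-1.7, 13.7, 7.8]
finger_gap: 43.6
```

move_arm:
  increments: "0.2 -0.006 0 -0.018 0; 0.2 -0.011 0 -0.036 0; 0.2 -0.015 0 -0.054 0; 0.2 -0.018 0 -0.072 0; 0.2 -0.02 0 -0.09 0"

```text
time_s: 27.67
ee_pos: [526.9, -240.1, 105.2]
ee_rot: [0.49, 0.52, -0.484, 0.505]
ft_force: [-0.6, -8.5, 0.3]
finger_gap: 43.8
```

move_arm:
  increments: "0.2 -0.003 0 -0.02 0; 0.2 -0.006 0 -0.04 0; 0.2 -0.008 0 -0.06 0; 0.2 -0.009 0 -0.08 0; 0.2 -0.009 0 -0.09 0"

```text
time_s: 28.08
ee_pos: [526.6, -224.9, 108.0]
ee_rot: [0.489, 0.518, -0.485, 0.507]
ft_force: [-1.5, -6.7, -1.2]
finger_gap: 43.9
```

```bash
python3 -c "
from h import *
lean('s16.png');to(526,-222,104,3.5)"
```

```text
s16.png mm per row [ -11.5  -10.4  -10.8   -6.8   -7.9   -8.6   -4.4   -6.    -7.    -7.3
   -4.4   -4.6   -6.9   -6.3 -193.8] median -7.04
t 28.13 pos [ 526.6 -224.6  108. ] f [-0.6 -5.9 -0.8] tq [-1.53 -0.02  0.05] gap 44.0 toolaxes y [ 0.999  0.051 -0.006] z [ 0.051 -0.999 -0.016] x [-0.007  0.015 -1.   ] q6 -0.51
d [ 0.02   -0.0022 -0.0129] turn -0.0063
```

move_arm:
  increments: "0.2 0.004 0 -0.01 0; 0.2 0.008 0 -0.02 0; 0.2 0.01 0 -0.03 0; 0.2 0.01 0 -0.041 0; 0.2 0.01 0 -0.041 -0.004"

```text
time_s: 28.55
ee_pos: [526.7, -218.5, 106.5]
ee_rot: [0.487, 0.518, -0.484, 0.51]
ft_force: [0.4, -6.4, -1.9]
finger_gap: 43.9
```

```bash
python3 -c "
from h import *
lean('s17.png');to(526,-222,170,3.5)"
```

```text
s17.png mm per row [-3.2 -2.  -0.6 -0.6 -1.8 -0.8  1.2 -2.4 -1.5 -0.3 -0.7  1.2 -1.2 -1.
 -0.9] median -0.95
t 28.6 pos [ 526.7 -218.5  106.5] f [-0.2 -6.1 -1.5] tq [-1.51 -0.16 -0.05] gap 43.4 toolaxes y [ 0.998  0.059 -0.005] z [ 0.059 -0.998 -0.011] x [-0.005  0.011 -1.   ] q6 -0.51
d [-0.3179 -0.006   0.0137] turn -0.0015
```

move_arm:
  increments: "0.2 -0.01 0 0 0; 0.2 -0.02 0 0 0; 0.2 -0.03 0 0 0; 0.2 -0.04 0 0 0; 0.2 -0.04 0 0 0"

```text
time_s: 29.02
ee_pos: [526.4, -218.7, 114.4]
ee_rot: [0.486, 0.519, -0.484, 0.51]
ft_force: [0.3, -3.4, -5.2]
finger_gap: 44.0
```

move_arm:
  increments: "0.2 -0.01 0 0 0; 0.2 -0.015 0 0 0; 0.2 -0.02 0 0 0; 0.2 -0.025 0 0 0; 0.2 -0.025 0 0 0"

```text
time_s: 29.43
ee_pos: [526.4, -218.6, 119.7]
ee_rot: [0.486, 0.519, -0.484, 0.51]
ft_force: [-0.1, -2.4, -4.8]
finger_gap: 43.6
```

move_arm:
  increments: "0.2 -0.03 0 0 0; 0.2 -0.06 0 0 0; 0.2 -0.09 0 0 0; 0.2 -0.12 0 0 0; 0.2 -0.15 0 0 0"

```text
time_s: 29.85
ee_pos: [526.9, -218.6, 150.8]
ee_rot: [0.487, 0.519, -0.483, 0.51]
ft_force: [-0.5, -0.8, -4.7]
finger_gap: 43.6
```

move_arm:
  increments: "0.2 -0.05 0 0 0; 0.2 -0.1 0 0 0; 0.2 -0.15 0 0 0; 0.2 -0.2 0 0 0; 0.2 -0.25 0 0 0"

```text
time_s: 30.27
ee_pos: [527.3, -219.2, 202.2]
ee_rot: [0.487, 0.519, -0.483, 0.51]
ft_force: [1.2, -0.1, -3.4]
finger_gap: 43.8
```

Run:
```python
from h import *
snap('scene','s18.png');snap('top','t18.png')
# rack: yaw fit on rail-top bright stripes in t0
t=cv2.imread('pics/t0.png');s=cv2.imread('pics/s0.png');l=cv2.imread('pics/s18.png')
def boxes(x,y,a):
    ca,sa=np.cos(a),np.sin(a)
    for cx,w,L,z0,z1 in((0,110,160,0,8),(-26,14,150,8,85),(26,14,150,8,85)):
        yield [(x+ca*(cx+i*w/2)-sa*j*L/2,y+sa*(cx+i*w/2)+ca*j*L/2,z) for i in(-1,1) for j in(-1,1) for z in(z0,z1)]
def draw(im,g,pts,k,o):
    for a in range(8):
        for b in range(a):
            if bin(a^b).count('1')==1:
                A,B=[((proj(g,pts[q])-o+.5)*k-.5) for q in(a,b)]
                cv2.line(im,tuple(map(int,A.round())),tuple(map(int,B.round())),(0,255,255),1)
pan=[]
for im,g,o in((t,'t0.png',(183,158)),(s,'s0.png',(308,208))):
    o=np.array(o);c=cv2.resize(im[o[1]:o[1]+67,o[0]:o[0]+67],(400,400),interpolation=cv2.INTER_CUBIC);c0=c.copy();k=400/67
    for b in boxes(590.9,195.8,np.radians(21.8)):draw(c,g,b,k,o)
    pan.append(c)
    pan.append(c0)
to(590,195,190,21.8)
np.save('pan.npy',np.array(pan))
cv2.imwrite('pics/r1.png',np.vstack([np.hstack(pan[:2])[:300],np.hstack([cv2.resize(l[110:210,190:290],(400,300),interpolation=2),pan[2][:300]])]))
```

```text
t 30.37 pos [ 528.6 -219.9  203.7] f [-0.1 -0.3 -3.6] tq [-0.1  -0.11 -0.05] gap 43.7 toolaxes y [ 0.998  0.059 -0.001] z [ 0.059 -0.998 -0.01 ] x [-0.001  0.01  -1.   ] q6 -0.5
d [ 0.088   0.4284 -2.0518] turn -0.2047
```

View pics/r1.png

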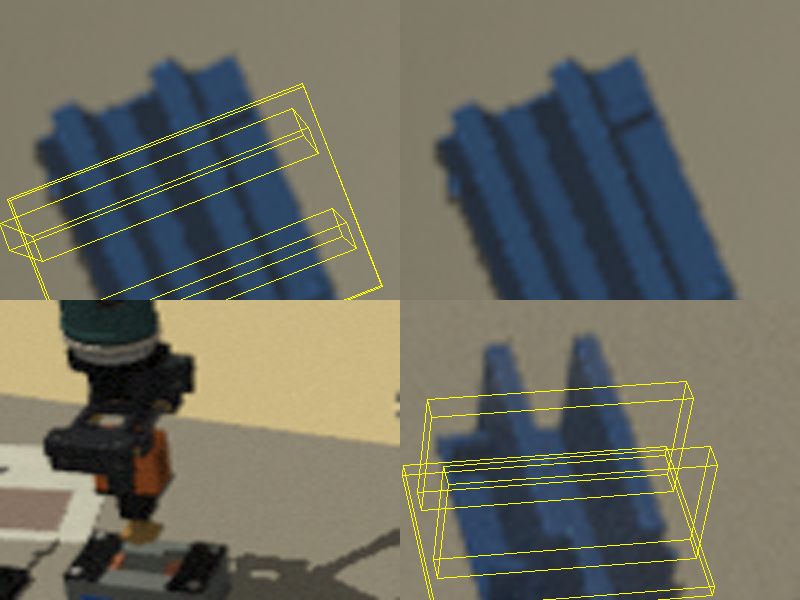

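The module is clear of the socket (lower-left panel). The overlay used the wrong 90° branch, because the rails run at +21.8° in world. I'll refine the rack with rectified profiles in the rail-top plane.

Run:
```python
from h import *
c0=np.array([590.9,195.8]);a=np.radians(-68.2)
ux=np.array([np.cos(a),np.sin(a)]);uy=np.array([-np.sin(a),np.cos(a)])
xs=np.arange(-60,61,.5);out=[]
for g in('t0.png','s0.png'):
    im=cv2.imread('pics/'+g)
    ys=np.arange(-95,96,.5)
    P=np.array([[proj(g,[*(c0+x*ux+y*uy),85]) for x in xs] for y in ys]).astype(np.float32)
    r=cv2.remap(im,P[...,0],P[...,1],cv2.INTER_LINEAR);out.append(cv2.flip(r,0))
    for nm,sel in(('y<0',(ys>-60)&(ys<-10)),('y>0',(ys>10)&(ys<60))):
        print(g,nm,list(zip(xs[::4].astype(int).tolist(),r[sel].mean(0)[::4,0].astype(int).tolist())))
o=np.hstack([cv2.resize(k,(390,573)) for k in out])
for q in(0,390):
    for x in(-33,-19,19,33):
        X=int(q+(x+60)/120*390);cv2.line(o,(X,0),(X,30),(0,255,255),1);cv2.line(o,(X,545),(X,572),(0,255,255),1)
    for y in(-75,75):
        Y=int((95-y)/190*573);cv2.line(o,(q,Y),(q+25,Y),(0,255,255),1)
cv2.imwrite('pics/r2.png',o)
```

```text
t0.png y<0 [(-60, 106), (-58, 106), (-56, 106), (-54, 106), (-52, 106), (-50, 105), (-48, 101), (-46, 91), (-44, 76), (-42, 67), (-40, 65), (-38, 62), (-36, 60), (-34, 62), (-32, 74), (-30, 90), (-28, 99), (-26, 101), (-24, 101), (-22, 101), (-20, 98), (-18, 87), (-16, 70), (-14, 61), (-12, 62), (-10, 71), (-8, 85), (-6, 97), (-4, 101), (-2, 101), (0, 101), (2, 99), (4, 90), (6, 74), (8, 62), (10, 60), (12, 60), (14, 60), (16, 60), (18, 63), (20, 77), (22, 93), (24, 101), (26, 102), (28, 102), (30, 103), (32, 99), (34, 88), (36, 72), (38, 67), (40, 78), (42, 91), (44, 98), (46, 99), (48, 99), (50, 100), (52, 100), (54, 100), (56, 98), (58, 98), (60, 98)]
t0.png y>0 [(-60, 104), (-58, 104), (-56, 104), (-54, 104), (-52, 103), (-50, 99), (-48, 89), (-46, 77), (-44, 68), (-42, 63), (-40, 59), (-38, 59), (-36, 62), (-34, 76), (-32, 91), (-30, 100), (-28, 101), (-26, 101), (-24, 102), (-22, 98), (-20, 87), (-18, 70), (-16, 62), (-14, 63), (-12, 71), (-10, 85), (-8, 96), (-6, 100), (-4, 100), (-2, 100), (0, 97), (2, 87), (4, 71), (6, 61), (8, 60), (10, 60), (12, 60), (14, 60), (16, 64), (1
[... 879 characters left out ...]
 109), (58, 109), (60, 109)]
s0.png y>0 [(-60, 108), (-58, 108), (-56, 108), (-54, 108), (-52, 108), (-50, 109), (-48, 109), (-46, 109), (-44, 108), (-42, 109), (-40, 109), (-38, 107), (-36, 105), (-34, 104), (-32, 103), (-30, 102), (-28, 103), (-26, 103), (-24, 101), (-22, 91), (-20, 79), (-18, 70), (-16, 67), (-14, 66), (-12, 65), (-10, 65), (-8, 66), (-6, 66), (-4, 66), (-2, 66), (0, 65), (2, 66), (4, 74), (6, 87), (8, 96), (10, 101), (12, 102), (14, 101), (16, 101), (18, 104), (20, 103), (22, 103), (24, 103), (26, 104), (28, 103), (30, 93), (32, 79), (34, 70), (36, 66), (38, 66), (40, 66), (42, 65), (44, 64), (46, 64), (48, 64), (50, 64), (52, 69), (54, 77), (56, 82), (58, 84), (60, 86)]
```

View pics/r2.png

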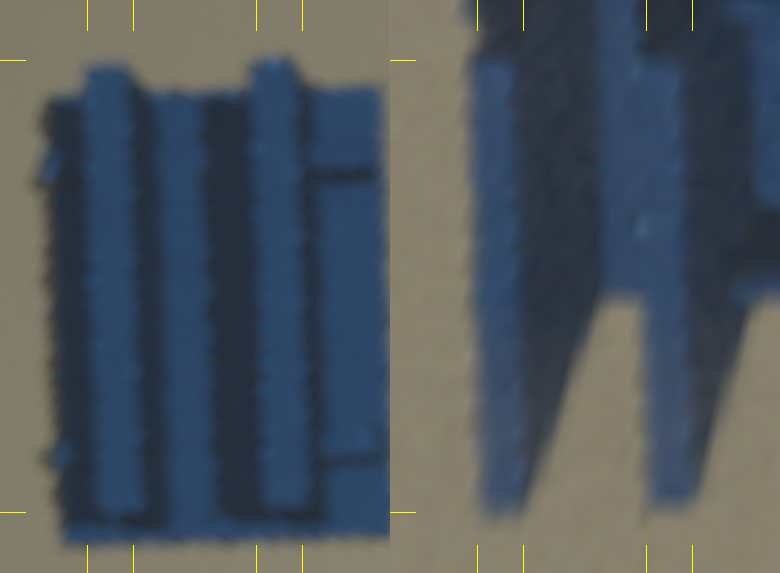

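move_arm:
  increments: "0.2 0 0.025 -0.1 0; 0.2 0 0.05 -0.26 0; 0.2 0 0.09 -0.42 0; 0.2 0 0.12 -0.58 0; 0.2 0 0.15 -0.72 0"

```text
time_s: 30.78
ee_pos: [549.7, -72.6, 204.6]
ee_rot: [0.487, 0.517, -0.483, 0.511]
ft_force: [-0.0, -1.3, -3.8]
finger_gap: 43.8
```

move_arm:
  increments: "0.2 0 0.03 -0.16 0; 0.2 0 0.06 -0.32 0; 0.2 0 0.09 -0.48 0; 0.2 0 0.12 -0.62 0; 0.2 0 0.14 -0.7 0"

```text
time_s: 31.2
ee_pos: [569.2, 71.9, 205.6]
ee_rot: [0.487, 0.518, -0.482, 0.511]
ft_force: [0.0, -1.7, -3.4]
finger_gap: 43.7
```

```bash
python3 -c "
from h import *
to(589.6,198.7,204,23.5)"
```

```text
t 31.2 pos [569.2  71.9 205.6] f [ 0.  -1.7 -3.4] tq [-0.1  -0.05 -0.01] gap 43.7 toolaxes y [ 0.998  0.06  -0.002] z [ 0.06  -0.998 -0.012] x [-0.003  0.012 -1.   ] q6 0.01
d [ 0.0153  0.14   -0.6266] turn -0.2228
```

move_arm:
  increments: "0.2 0.003 0.03 -0.14 -0.05; 0.2 0.006 0.06 -0.28 -0.1; 0.2 0.01 0.09 -0.42 -0.15; 0.2 0.01 0.12 -0.54 -0.2; 0.2 0.01 0.14 -0.627 -0.223"

```text
time_s: 31.62
ee_pos: [589.4, 201.1, 204.4]
ee_rot: [0.389, 0.596, -0.383, 0.589]
ft_force: [0.3, 0.5, -4.4]
finger_gap: 43.9
```

move_arm:
  increments: "0.2 0 0 0 0; 0.2 0 0 0 0; 0.2 0 0 0 0; 0.2 0 0 0 0; 0.2 0 0 0 0"

```text
time_s: 32.03
ee_pos: [589.2, 199.9, 204.2]
ee_rot: [0.389, 0.595, -0.384, 0.589]
ft_force: [-0.6, 0.5, -4.1]
finger_gap: 44.0
```

```bash
python3 -c "
from h import *
to(589.6,198.7,204,23.5)"
```

```text
t 32.03 pos [589.2 199.9 204.2] f [-0.6  0.5 -4.1] tq [ 0.01 -0.07  0.01] gap 44.0 toolaxes y [0.916 0.402 0.001] z [ 0.402 -0.916 -0.012] x [-0.004  0.012 -1.   ] q6 -0.14
d [ 0.0011 -0.0005  0.0061] turn 0.0023
```

move_arm:
  increments: "0.2 0.02 0 0.006 0; 0.2 0.04 0 0.006 0; 0.2 0.06 0 0.006 0; 0.2 0.08 0 0.006 0; 0.2 0.08 0 0.006 0.002"

```text
time_s: 32.45
ee_pos: [588.8, 198.5, 186.6]
ee_rot: [0.39, 0.595, -0.386, 0.587]
ft_force: [-0.7, 0.5, -4.3]
finger_gap: 43.5
```

Run:
```python
from h import *
to(589.6,198.7,186,23.5)
z0=env.get_obs()['ee_pos'][2]-18.5-1
snap('scene','s19.png');snap('top','t19.png')
c=np.array([591.0,195.6]);a=np.radians(23.5-90);ca,sa=np.cos(a),np.sin(a)
def bx(w,l,za,zb,cx=0):return [(c[0]+ca*(cx+i*w/2)-sa*j*l/2,c[1]+sa*(cx+i*w/2)+ca*j*l/2,z) for i in(-1,1) for j in(-1,1) for z in(za,zb)]
pan=[]
for g,o in(('s19.png',(303,175)),('t19.png',(180,150))):
    im=cv2.imread('pics/'+g);o=np.array(o);k=6;v=cv2.resize(im[o[1]:o[1]+95,o[0]:o[0]+66],None,fx=k,fy=k,interpolation=cv2.INTER_CUBIC)
    for b,col in((bx(56,44,z0+2.5,z0+72.5),(255,255,0)),(bx(14,150,8,85,-26),(0,255,255)),(bx(14,150,8,85,26),(0,255,255)),(bx(31,30,z0-75,z0),(255,0,255))):
        if g[0]=='t' and col!=(0,255,255): continue
        for p in range(8):
            for q in range(p):
                if bin(p^q).count('1')==1:
                    A,B=[tuple(map(int,((proj(g,b[r])-o+.5)*k-.5).round())) for r in(p,q)];cv2.line(v,A,B,col,1)
    pan.append(v)
cv2.imwrite('pics/p1.png',np.hstack(pan))
```

```text
t 32.45 pos [588.8 198.5 186.6] f [-0.7  0.5 -4.3] tq [-0.   -0.12 -0.03] gap 43.5 toolaxes y [ 0.917  0.399 -0.001] z [ 0.399 -0.917 -0.013] x [-0.006  0.011 -1.   ] q6 -0.14
d [0.0031 0.0042 0.0006] turn -0.0
```

View pics/p1.png

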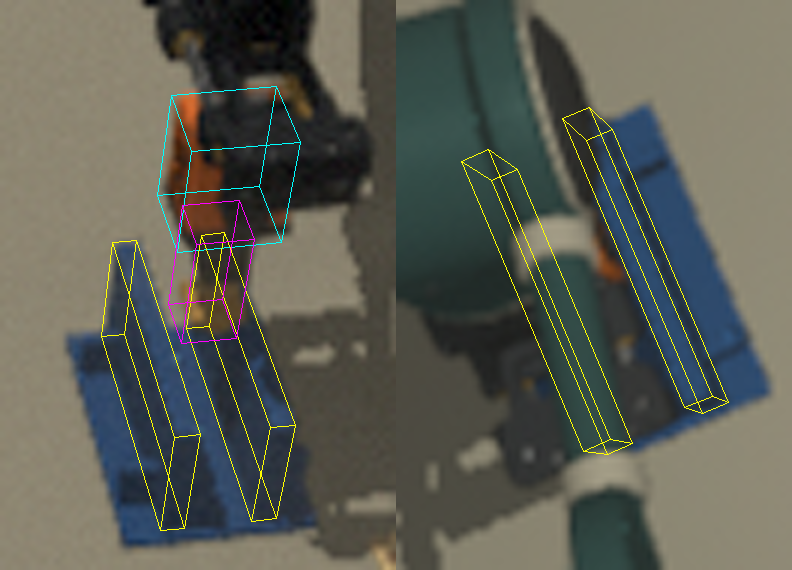

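The case and foot overlays agree with the image within about 2 mm, and the foot end near (210,325) sits over the gap. I'll lower it while watching the forces.

move_arm:
  increments: "0.2 0.025 0.002 0 0; 0.2 0.05 0.002 0 0; 0.2 0.075 0.002 0 0; 0.2 0.1 0.002 0 0; 0.2 0.1 0.002 0.001 0"

```text
time_s: 32.97
ee_pos: [590.1, 198.9, 167.9]
ee_rot: [0.39, 0.595, -0.385, 0.588]
ft_force: [1.9, -0.9, -3.8]
finger_gap: 43.9
```

move_arm:
  increments: "0.2 0.025 0 0 0; 0.2 0.05 0 0 0; 0.2 0.075 0 0 0; 0.2 0.1 0 0 0; 0.2 0.1 0 0.001 0"

```text
time_s: 33.38
ee_pos: [589.1, 198.5, 145.7]
ee_rot: [0.389, 0.595, -0.386, 0.587]
ft_force: [-0.4, -0.5, -4.8]
finger_gap: 44.0
```

```bash
python3 -c "
from h import *
to(589.6,198.7,104,23.5)"
```

```text
t 33.38 pos [589.1 198.5 145.7] f [-0.4 -0.5 -4.8] tq [-0.28 -0.19  0.05] gap 44.0 toolaxes y [ 0.917  0.399 -0.002] z [ 0.399 -0.917 -0.012] x [-0.007  0.01  -1.   ] q6 -0.14
d [0.2085 0.0034 0.0025] turn 0.0003
```

move_arm:
  increments: "0.2 0.025 0 0.001 0; 0.2 0.05 0 0.002 0; 0.2 0.075 0 0.002 0; 0.2 0.1 0 0.002 0; 0.2 0.1 0 0.002 0"

```text
time_s: 33.8
ee_pos: [588.2, 198.0, 124.1]
ee_rot: [0.389, 0.596, -0.386, 0.587]
ft_force: [-0.4, -0.9, -4.6]
finger_gap: 43.6
```

move_arm:
  increments: "0.2 0.02 0 0 0; 0.2 0.04 0 0 0; 0.2 0.06 0 0.001 0; 0.2 0.075 0 0.001 0; 0.2 0.075 0 0.001 0"

```text
time_s: 34.22
ee_pos: [587.6, 197.8, 108.1]
ee_rot: [0.388, 0.596, -0.387, 0.587]
ft_force: [0.2, -1.0, -4.8]
finger_gap: 43.9
```

```bash
python3 -c "
from h import *
to(589.6,198.7,102,23.5)"
```

```text
t 34.22 pos [587.6 197.8 108.1] f [ 0.2 -1.  -4.8] tq [-0.21 -0.17  0.  ] gap 43.9 toolaxes y [ 0.917  0.399 -0.006] z [ 0.399 -0.917 -0.012] x [-0.01   0.009 -1.   ] q6 -0.14
d [0.0304 0.0109 0.0002] turn 0.0003
```

move_arm:
  increments: "0.2 0.006 0 0 0; 0.2 0.012 0 0 0; 0.2 0.018 0 0 0; 0.2 0.022 0 0 0; 0.2 0.022 0 0 0"

```text
time_s: 34.63
ee_pos: [587.7, 197.8, 103.7]
ee_rot: [0.388, 0.596, -0.387, 0.587]
ft_force: [0.7, -0.7, -5.2]
finger_gap: 43.4
```

move_arm:
  increments: "0.2 0.003 0 0 0; 0.2 0.006 0 0 0; 0.2 0.01 0 0 0; 0.2 0.01 0 0 0; 0.2 0.01 0 0 0"

```text
time_s: 35.05
ee_pos: [587.8, 197.9, 101.9]
ee_rot: [0.388, 0.596, -0.387, 0.587]
ft_force: [-0.2, -0.3, -2.5]
finger_gap: 43.7
```

Contact is starting. I'll ease down a little more, then open slowly.

move_arm:
  increments: "0.2 0.003 0 0 0; 0.2 0.006 0 0 0; 0.2 0.009 0 0 0; 0.2 0.009 0 0 0; 0.2 0.009 0 0 0"

```text
time_s: 35.47
ee_pos: [587.9, 197.9, 101.8]
ee_rot: [0.388, 0.596, -0.387, 0.587]
ft_force: [-5.1, -2.1, 6.6]
finger_gap: 43.9
```

move_arm:
  increments: "0.2 0 0 0 0; 0.75 0 0 0 0; 0.75 0 0 0 0; 0.75 0 0 0 0; 0.75 0 0 0 0"

```text
time_s: 35.88
ee_pos: [588.1, 198.2, 101.9]
ee_rot: [0.389, 0.596, -0.386, 0.587]
ft_force: [-1.2, -0.3, 0.4]
finger_gap: 65.8
```

move_arm:
  increments: "0.9 0 0 0 0; 0.9 0 0 0 0; 0.9 0 0 0 0; 0.9 0 0 0 0; 0.9 0 0 0 0"

```text
time_s: 36.3
ee_pos: [588.1, 198.2, 101.8]
ee_rot: [0.389, 0.596, -0.386, 0.587]
ft_force: [-0.4, -0.2, -1.0]
finger_gap: 79.2
```

```bash
python3 -c "
from h import *
to(589.6,198.7,190,23.5)
snap('scene','s20.png');im=cv2.imread('pics/s20.png')
cv2.imwrite('pics/p2.png',cv2.resize(im[165:270,300:420],None,fx=5,fy=5,interpolation=2))"
```

```text
t 36.3 pos [588.1 198.2 101.8] f [-0.4 -0.2 -1. ] tq [-0.02 -0.09 -0.01] gap 79.2 toolaxes y [ 0.917  0.399 -0.004] z [ 0.399 -0.917 -0.012] x [-0.009  0.009 -1.   ] q6 -0.14
d [-0.4408  0.006  -0.0048] turn 0.0003
```

View pics/p2.png

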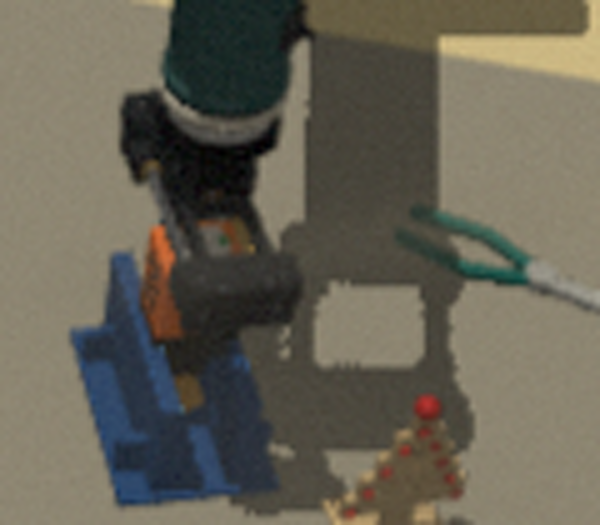

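The module is sitting on the rails around (160,300) with its foot in the gap near (187,390). Next I'll raise the open gripper and check the pose.

move_arm:
  increments: "0.9 -0.08 0 0 0; 0.9 -0.18 0 0 0; 0.9 -0.3 0 0 0; 0.9 -0.42 0 0 0; 0.9 -0.55 0 0 0"

```text
time_s: 36.77
ee_pos: [588.6, 197.0, 212.3]
ee_rot: [0.388, 0.596, -0.387, 0.587]
ft_force: [0.3, -0.3, -0.1]
finger_gap: 79.4
```

move_arm:
  increments: "0.9 -0.2 0 0.1 0; 0.9 -0.3 0 0.3 0; 0.9 -0.3 0 0.5 0; 0.9 -0.3 0 0.7 0; 0.9 -0.3 0 0.9 0"

```text
time_s: 37.18
ee_pos: [661.9, 30.2, 271.6]
ee_rot: [0.389, 0.596, -0.386, 0.588]
ft_force: [1.2, -0.4, 0.1]
finger_gap: 79.3
```

Run:
```python
from h import *
to(589.6,198.7,190,23.5)
snap('scene','s21.png');snap('top','t21.png')
c=np.array([591.0,195.6]);a=np.radians(23.5-90);ca,sa=np.cos(a),np.sin(a)
def bx(w,l,za,zb,cx=0):return [(c[0]+ca*(cx+i*w/2)-sa*j*l/2,c[1]+sa*(cx+i*w/2)+ca*j*l/2,z) for i in(-1,1) for j in(-1,1) for z in(za,zb)]
pan=[]
for g,o in(('s21.png',(303,190)),('t21.png',(180,150))):
    im=cv2.imread('pics/'+g);o=np.array(o);k=6;v=cv2.resize(im[o[1]:o[1]+90,o[0]:o[0]+66],None,fx=k,fy=k,interpolation=cv2.INTER_CUBIC)
    for b,col in((bx(56,44,85,155),(255,255,0)),):
        for p in range(8):
            for q in range(p):
                if bin(p^q).count('1')==1:
                    A,B=[tuple(map(int,((proj(g,b[r])-o+.5)*k-.5).round())) for r in(p,q)];cv2.line(v,A,B,col,1)
    pan.append(v)
cv2.imwrite('pics/p3.png',np.hstack(pan))
```

```text
t 37.18 pos [661.9  30.2 271.6] f [ 1.2 -0.4  0.1] tq [-0.03 -0.15  0.02] gap 79.3 toolaxes y [ 0.916  0.4   -0.003] z [ 0.4   -0.916 -0.011] x [-0.007  0.009 -1.   ] q6 -0.41
d [ 0.4185  0.007  -0.9121] turn 0.0009
```

View pics/p3.png

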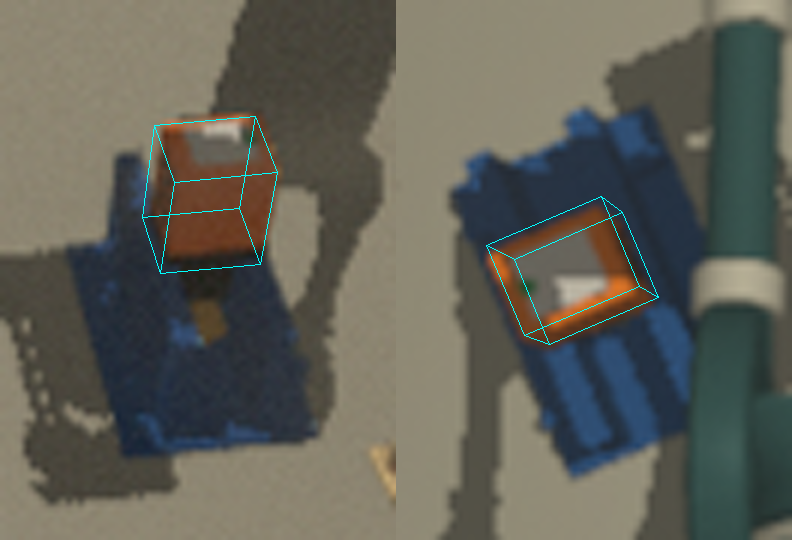

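The case sits upright on both rails and its overlay matches within about 2 mm in both views. I'm handing the job in.

move_arm:
  increments: "0.9 0 0 0 0; 0.9 0 0 0 0; 0.9 0 0 0 0; 0.9 0 0 0 0; 0.9 0 0 0 0"

```text
time_s: 37.7
ee_pos: [662.3, 27.2, 270.0]
ee_rot: [0.389, 0.595, -0.388, 0.587]
ft_force: [-0.1, 0.4, 0.8]
finger_gap: 78.8
```

```bash
python3 -c "
from rig import env
print(env.finish_job())"
```

```text
the job is handed in; nothing more can be done
None
```

The module is out of the socket and hanging on the blue rack, released, and the job was handed in at about 38 s. I rocked it to a solid stop at both ends, about 11° toward +y and 19° toward −y, pulled it out freely, and set it down gently.

**Final check:** the last two camera views show it upright on both rails with its foot in the gap. It sits within about 2 mm of where I aimed in both views.

**What didn't go cleanly:**
- **First lean toward −y:** I stopped it too early because I took friction at the gripper pads for the solid stop.
- **First pull:** because of that it came up solid after about 10 mm, and the wrist read 41 N. I lowered the module straight away and leaned it fully to that side. The second pull took only about 5 N, roughly the module's weight.
- **Push at the stops:** the last readings were 13.7 and 14.8 N, above the 9–12 N described. The free-swing force of 6–7 N suggests part of that is pad friction.
- **Not checked:** I couldn't measure the contact force inside the socket. I also didn't check that the bystanders stayed put, though no reading suggested the arm touched anything else.

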